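# Push a mounted specimen out of the microscope block and file it

## Robot

A 6-joint arm with a two-finger parallel gripper is mounted at the origin on the work surface. World frame = base frame: x ahead of the robot, y to its left, z up, the work surface at z = 0. Lengths are in m, angles in rad, forces in N, time in s.
With the tool pointing down it reaches from about 0.25 to 0.8 m from the base axis. Payload 8.5 kg.
Tool frame: the origin (TCP) lies at the very end of the fingers, on their centre line; the grasp point (between the pads) lies behind it (r.pinch_z is the z of the grasp point in the tool frame, in m); z points along the fingers, y is the direction in which the jaws open and shut (so a half turn about z gives the same grasp; the last joint's range is limited). The gripper opens to 85 mm and grips with 20 to 120 N. Pads are 22 mm wide; open, the fingers measure 114 mm over their backs; the gripper's body (76 mm by 85 mm) begins 54 mm behind the grasp point. The pads swing forward as they close: fully open they stand 13 mm farther back than shut.
Start: joints at [0, 0.238, -0.013, 1.319, 0, 1.571], TCP at [0.525, -0, 0.208] pointing down, gripper open.
Joint ranges: [-2.66, 2.66], [-1.03, 1.9], [-1.14, 1.46], [-1.82, 2.27], [-1.45, 1.34], [-3.14, 3.14]. Speed limits (rad/s): [2.22, 2.22, 2.79, 3.14, 3.14, 3.14].

## Interface

Orientations are given as a unit quaternion [x, y, z, w].
In Python, from bench import r gives the robot as it stands. The module is installed in compiled form; this text tells all that it offers.
- The arm moves only by the shell command python3 -m pendant 'ROWS' [FORCE]. ROWS is JSON, a list that holds one entry, the list of rows, each a list of 7 numbers: the shift along the tool's x, y, z in mm, then the turn, a rotation vector about the tool's x, y, z in rad, then the closure in counts, from 0 (fully open) to 255 (shut). In form: [[[x, y, z, wx, wy, wz, fingers], ...]]. A call has 1 to 20 rows; each row is the pose to reach, as a shift and turn from the pose measured when the call began, along the tool's axes at that moment; what a row does not reach only later rows make up. A row lasts 1/10 s, in which the tool goes at most 50 mm and 8.59 degrees, less where a joint would pass 70% of its speed; a pose out of reach is approached as far as the arm can. A call with a gripper value outside its range is refused whole. The fingers move at their own pace and stop on an object; FORCE is the grip in N (left out, the last holds). Time passes only in rows, so rows that repeat a pose let the fingers close. It gives the time, the measured TCP pose, the force and the opening at its end, in the units of the state.
- r.read_state(): the state, without advancing time (a new reading comes with each control period).
- r.get_image(name): name is "scene" or "side" or "wrist"; returns the picture (384x512x3 uint8, red, green, blue); there is no depth.
- r.calibration(name): a dict with "camera_matrix" (3x3 intrinsics, pixels), "R" (3x3) and "t" (3): a world point X has camera coordinates R X + t. Camera axes: x right, y down, z forward; pixel columns grow to the right and rows downward; lengths in m; the calibration is good to about 2 mm. The wrist camera is an equidistant fisheye: a pixel r from the principal point sees the ray r / f radians off the axis. A picture is of the moment at which its call begins: read the wrist's pose just before it. calibration takes no time and is no camera call; for the wrist camera it gives the pose at the moment of the call.
- r.job_done(): hands the job in, once; it reports no verdict.
The state is a dict: "t": time; "qpos": joint angles; "qvel": joint speeds; "joint_efforts": joint torques, N m; "tool_pos": TCP position; "orientation": TCP orientation; "wrist_force": force on the tool from outside, world axes, zero at the start; "moment": the same for the moment, N m; "gripper_width": opening from 0.0 (shut) to 1.0 (fully open).
Only numpy, scipy, OpenCV 4.12 (cv2) and the standard library are available. Lean on these libraries where they do the work, as an engineer would, in place of code of your own. Each camera call takes 0.05 s, during which the arm holds its last target.

## Task

The round resin specimen is stuck in the microscope's specimen block, sunk too deep to grip: take the cranked push-out tool by its leaning handle, feel for the access hole under the block with its pin, and push the specimen up until it stands well proud and stays so. Stand the tool back on the table on its foot, clear of the microscope, then draw the specimen out and stand it, same face up, in the empty cell of the white tray. Leave the two filed specimens, the loupe and the jar where they are.

Things in the scene. Friction and masses are not known exactly. Their poses are not given: they have to be found in the camera images.
- microscope: Fixed boom-stand microscope; origin on the table straight below the recess's axis, z up, -x its open front (to the robot). Aluminium block 64 (x) by 124 (y) mm, a bridge on two side walls (inner faces y = +-50): underside z = 90, top z = 127 mm; open below at front and back, over a 10 mm base plate, x = -60 to 240, y = +-95. Steel post, 16 mm radius, 440 high, at x = 205, y = 60
- recess (a point): centre of the recess's mouth, on the block's top face; axes as the microscope's. The recess is a round 31 mm bore, 31 mm deep (floor 96 mm above the table), closed below by a 6 mm backing plate that has the access hole
- underside (a point): point of the block's underside on the recess's axis, 90 mm above the table; axes as the microscope's. The access hole, 13 (x) by 18 (y) mm through the 6 mm backing plate, was clamped on carelessly: its centre is at y = 0 but anywhere from x = -6 to +6 mm of here, and cannot be seen or read, only felt with the pin
- catches (a point): level of two spring catches in the bore's +-x walls, 23 mm above its floor. They hold the specimen by friction (about 4 to 10 N to move it) and keep it at any height it is pushed to, up to about 21 mm of lift; beyond that it is free and drops back
- lens (a point): centre of the lens's lower end, 24 mm radius, 237 mm above the table. Above it the head (x = 14 mm and beyond from the recess's axis, |y| under 43, z = 285 to 441). They overhang the recess from behind, so a gripper standing upright over the recess would hit them: come in from the front, leaning back about 25 to 40 degrees
- puck: the specimen in the block: grey resin cylinder 30 mm in diameter and 30 mm high, 30 g, thin red-brown sliver in its top face. Origin at the centre of its underside, z up. At the start it sits on the bore's floor with its top 1 mm below the block's top
- poker: loose steel push-out tool, 280 g, standing on its foot; origin on the foot's underside straight below the pin, z up. Foot x = +12 to -100, 36 wide, 10 mm thick. Black handle 22 by 18 mm (18 along y), 100 mm long, rises from x = -50, z = 6, leaning 20 degrees back to -x
- poker_tip (a point): round top of the tool's upright pin (8 mm diameter), 39 mm above the foot's underside. The pin stands on a collar (18 mm diameter) whose top is at 16 mm: pushed up until the collar meets the block's underside, the pin has lifted the specimen by 17 mm (16 mm proud of the block)
- poker_grip (a point): point on the handle's centre line, 70 mm up along it (x = -73.9, z = 71.8 in the tool's frame), a good place to grip; the flat +-y sides can be pinched at any lean; axes as the tool's, not leaning
- tray: fixed white tray 186 (x) by 66 (y) mm, rim 12 mm high, inner floor at z = 3 mm, walls 3 mm, divided into three cells in a row along x, centres at x = -61, 0, +61 mm, each 58 by 60 mm. Origin at the centre of its underside
- pad: thin cork disc, 42 mm in diameter, that lies on the floor of the tray's empty cell, at its centre
- stored1: filed specimen, same resin cylinder 30 by 30 mm, standing in another cell of the tray; origin at the centre of its underside
- stored2: second filed specimen, as the first, in the remaining cell
- loupe: black loupe, 42 mm in diameter, 46 mm high, standing on the table; origin at the centre of its underside
- jar: small amber glass jar, 48 mm in diameter, 70 mm high, standing on the table; origin at the centre of its underside
Things that resemble listed ones, but are neither listed nor needed, are in the scene too. Leave any pink or purple look-alike of the puck alone.

How it is judged:
By the outcome, as a careful person would: the job done as asked, in the order asked, and still so for the second after the job is handed in, with the robot touching nothing.
It also fails if it takes over 72 s, if anything falls off the work surface, if the arm or the gripper's body presses on something with over 40 N, if the wrist force passes 120 N, or if a joint passes its speed limit or range.

## Working session

There is one attempt and no reset: what is moved stays moved. The work goes in short steps, Python scripts to look and compute and a shell command to move; the robot and the scene stay as the last step left them, time stands still between calls to the robot, and variables do not carry over. Pictures are saved under pics/ and viewed, and the job is handed in when it is done.

```bash
ls; mkdir -p pics; python3 - <<'E'
from bench import r
import cv2,numpy as np
print(r.read_state(), r.pinch_z)
for n in ("scene","side","wrist"):
    c=r.calibration(n); print(n,c)
    im=r.get_image(n); cv2.imwrite(f"pics/{n}0.png",im[:,:,::-1])
E
```

```text
pics
{'t': 0.0, 'qpos': array([-6.74275943e-07,  2.38758606e-01, -1.42250044e-02,  1.31919174e+00,
       -1.63607357e-05,  1.57078907e+00]), 'qvel': array([-0.00038811,  0.00109955, -0.00119417, -0.00047075,  0.00170561,
       -0.00012349]), 'joint_efforts': array([ 1.29771975e-03, -5.38790166e+01,  3.46437156e+01,  1.83730113e-02,
        1.69192181e-04,  6.54446694e-05]), 'tool_pos': array([ 5.24570462e-01, -5.74947587e-06,  2.07700660e-01]), 'orientation': array([ 7.07104282e-01,  7.07108944e-01, -4.93342417e-04, -4.81777498e-04]), 'wrist_force': array([-0.12405608, -0.32349795,  0.43012753]), 'moment': array([ 0.05282184, -0.0300006 ,  0.00441191]), 'gripper_width': 1.000997120572975} -0.0187
scene {'camera_matrix': array([[359.37964028,   0.        , 256.45052875],
       [  0.        , 359.37964028, 191.3481624 ],
       [  0.        ,   0.        ,   1.        ]]), 'R': array([[ 0.44082256,  0.89758528,  0.00401573],
       [ 0.82277882, -0.4022873 , -0.40149711],
       [-0.35876242,  0.18029305, -0.91585148]]), 't': array([-0.25960779, -0.43584594,  1.20170616])}
side {'camera_matrix': array([[359.91446424,   0.        , 253.99109078],
       [  0.        , 359.91446424, 194.09304459],
       [  0.        ,   0.        ,   1.        ]]), 'R': array([[-0.85033   , -0.52619023,  0.00792084],
       [-0.29602563,  0.46582842, -0.83389011],
       [ 0.43509507, -0.71142654, -0.55187367]]), 't': array([0.48295854, 0.30361928, 0.68808463])}
wrist {'camera_matrix': array([[297.31863964,   0.        , 256.23870393],
       [  0.        , 297.31863964, 192.72735371],
       [  0.        ,   0.        ,   1.        ]]), 'R': array([[ 0.99999783,  0.00114202, -0.00174048],
       [ 0.00159674, -0.95722967,  0.28932474],
       [-0.00133562, -0.28932689, -0.95722942]]), 't': array([-0.52432084, -0.03935799,  0.37957404])}
```

View pics/scene0.png

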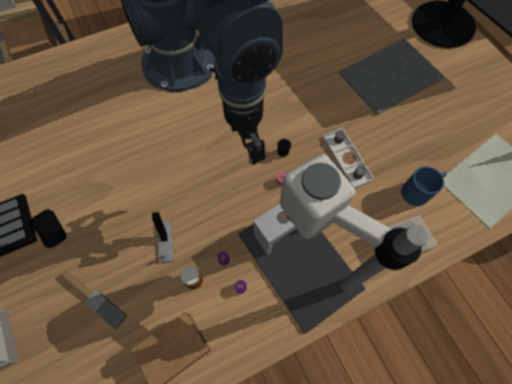

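View pics/side0.png

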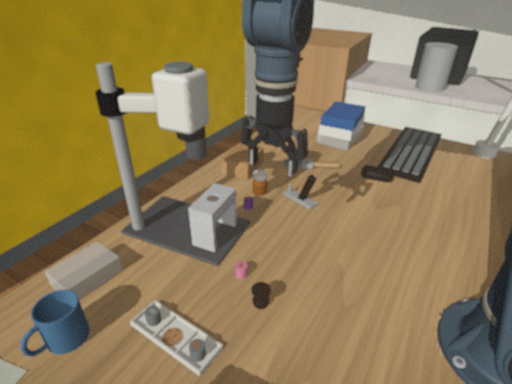

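View pics/wrist0.png

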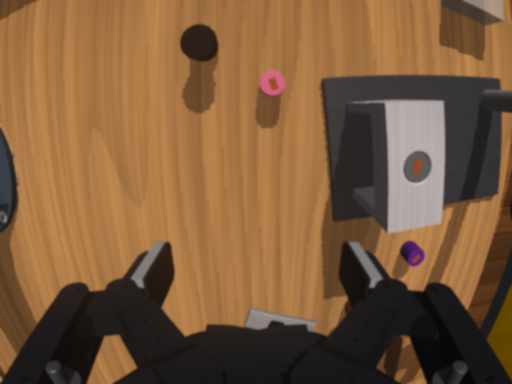

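The scene view shows the microscope (block near 275,225), the tool near (163,238), the tray near (347,158), loupe (284,147) and jar (191,276). The wrist view shows the puck's mouth at (417,166). I'll zoom in to measure.

```bash
python3 - <<'E'
import cv2
s=cv2.imread("pics/scene0.png"); d=cv2.imread("pics/side0.png"); w=cv2.imread("pics/wrist0.png")
def z(im,x0,y0,x1,y1,k,n): cv2.imwrite(f"pics/{n}.png",cv2.resize(im[y0:y1,x0:x1],None,fx=k,fy=k,interpolation=cv2.INTER_CUBIC))
z(s,140,190,260,300,6,"z_tool_s"); z(d,270,160,340,220,10,"z_tool_d"); z(w,310,60,512,280,2.7,"z_mic_w"); z(d,120,170,280,370,3,"z_tray_d"); z(s,270,120,390,200,6,"z_tray_s")
E
```

```text
(no output)
```

View pics/z_tool_s.png

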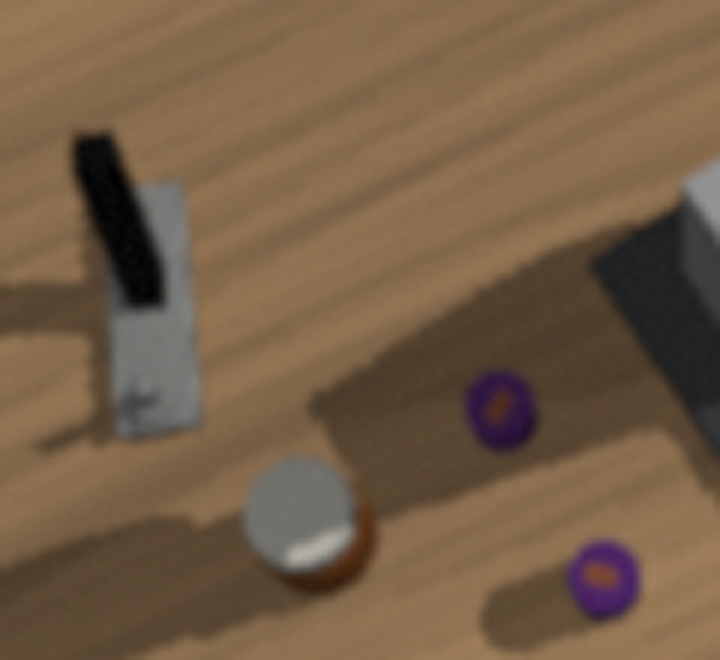

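View pics/z_tool_d.png

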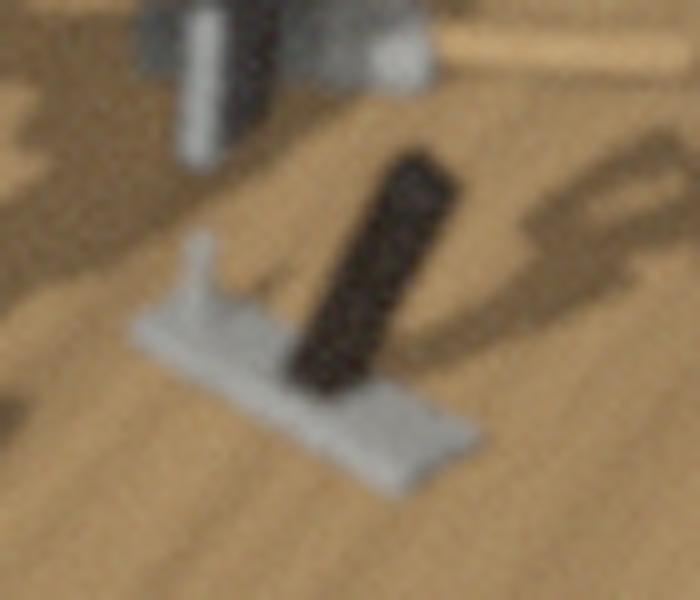

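View pics/z_mic_w.png

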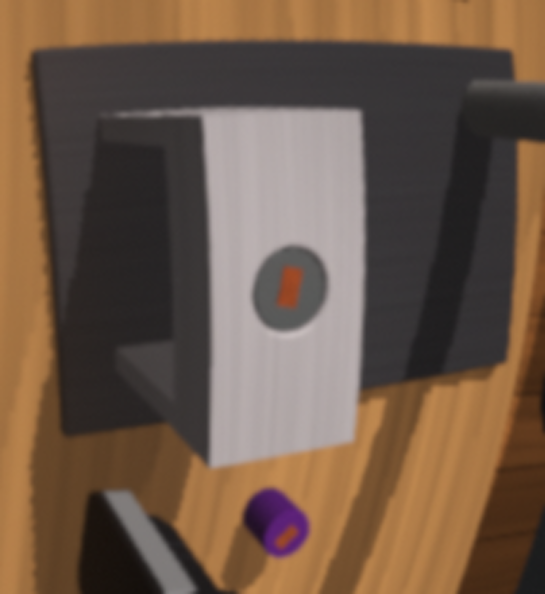

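View pics/z_tray_s.png

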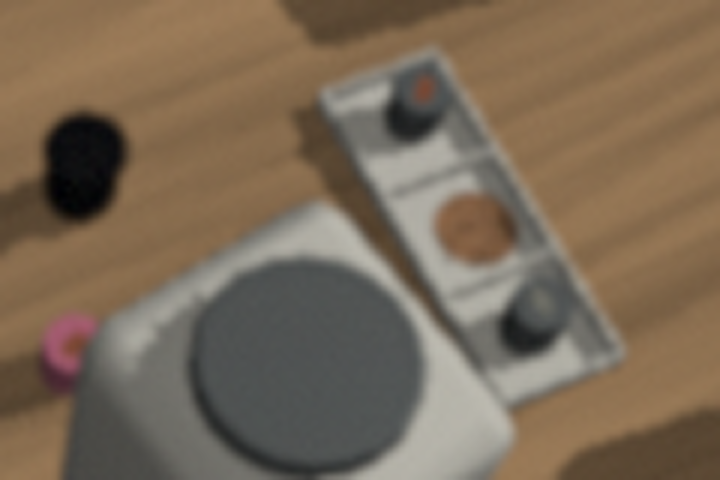

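View pics/z_tray_d.png

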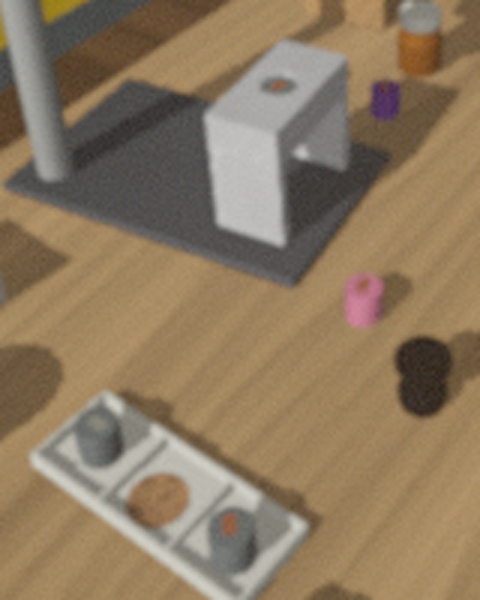

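The zoomed views show the tool's foot corners and pin tip, the block's top corners and the tray with its cork pad in the middle cell. Next I turn these pixels into points.

```bash
cat > h.py <<'E'
from bench import r
import numpy as np, cv2, json
from scipy.spatial.transform import Rotation as R
def ray(c,uv,fish=False):
    K=c["camera_matrix"]; x=(uv[0]-K[0,2])/K[0,0]; y=(uv[1]-K[1,2])/K[1,1]
    if fish:
        th=np.hypot(x,y); d=np.array([x/th*np.sin(th),y/th*np.sin(th),np.cos(th)]) if th>0 else np.array([0,0,1.])
    else: d=np.array([x,y,1.])
    d=c["R"].T@d; return -c["R"].T@c["t"], d/np.linalg.norm(d)
def onz(c,uv,z,fish=False):
    o,d=ray(c,uv,fish); return o+d*(z-o[2])/d[2]
def tri(*rs):
    A=0;b=0
    for o,d in rs:
        P=np.eye(3)-np.outer(d,d); A=A+P; b=b+P@o
    X=np.linalg.solve(A,b); return X,[np.linalg.norm((np.eye(3)-np.outer(d,d))@(X-o)) for o,d in rs]
def proj(c,X,fish=False):
    p=c["R"]@np.asarray(X)+c["t"];K=c["camera_matrix"]
    if fish:
        th=np.arctan2(np.hypot(p[0],p[1]),p[2]); q=p[:2]/np.hypot(p[0],p[1])*th
    else: q=p[:2]/p[2]
    return q*K[0,0]+K[:2,2]
E
cat > a.py <<'E'
from h import *
np.set_printoptions(precision=4,suppress=True)
S=r.calibration("scene");D=r.calibration("side");W=r.calibration("wrist")
w=lambda x,y:(x/2.7+310,y/2.7+60)
print("block top");[print(onz(W,w(*p),.127,1)) for p in [(203,116),(362,110),(211,466),(353,440),(290,288)]]
print("base");[print(onz(W,w(*p),.01,1)) for p in [(35,52),(65,433),(512,52),(508,360)]]
d=lambda x,y:(x/3+120,y/3+170)
print("block D puck,corners");[print(onz(D,d(*p),.127)) for p in [(279,87),(205,113),(285,40),(348,60),(280,130)]]
print("base D");[print(onz(D,d(*p),.01)) for p in [(293,283),(388,156),(8,185),(130,80)]]
s=lambda x,y:(x/6+140,y/6+190); t=lambda x,y:(x/10+270,y/10+160)
print("tool foot S");[print(onz(S,s(*p),.01)) for p in [(183,183),(200,428),(115,437)]]
print("foot D");[print(onz(D,t(*p),.01)) for p in [(480,437),(400,480),(140,325)]]
print("pin tip",onz(D,t(200,235),.039),onz(S,s(125,392),.039))
print("handle top",tri(ray(D,t(428,165)),ray(S,s(95,150))))
s2=lambda x,y:(x/6+270,y/6+120)
print("tray S");[print(onz(S,s2(*p),.012)) for p in [(322,97),(435,50),(624,352),(510,402)]]
print("pad",onz(S,s2(476,228),.004),onz(D,d(158,500),.004))
print("tray D");[print(onz(D,d(*p),.012)) for p in [(32,458),(105,393),(308,527)]]
print("stored tops S",[onz(S,s2(*p),.033) for p in [(425,88),(540,302)]])
print("loupe,jar,pink,purple",[onz(S,s2(85,150),.046),onz(S,s(300,515),.07),onz(S,s2(70,340),.03),onz(S,s(503,408),.03),onz(S,s(604,577),.03)])
E
python3 a.py
```

```text
block top
[0.6367 0.0799 0.127 ]
[0.7009 0.0886 0.127 ]
[ 0.6536 -0.0424  0.127 ]
[ 0.7164 -0.0344  0.127 ]
[0.6758 0.0239 0.127 ]
base
[0.6056 0.1073 0.01  ]
[ 0.6297 -0.0761  0.01  ]
[0.8998 0.1463 0.01  ]
[ 0.9264 -0.0376  0.01  ]
block D puck,corners
[0.671 0.028 0.127]
[0.6984 0.0889 0.127 ]
[ 0.7111 -0.0336  0.127 ]
[ 0.6461 -0.0364  0.127 ]
[0.6343 0.0751 0.127 ]
base D
[0.602  0.1112 0.01  ]
[ 0.626 -0.069  0.01 ]
[0.8903 0.1481 0.01  ]
[ 0.9168 -0.0343  0.01  ]
tool foot S
[ 0.5204 -0.2237  0.01  ]
[ 0.6273 -0.2563  0.01  ]
[ 0.615  -0.2902  0.01  ]
foot D
[ 0.4995 -0.2545  0.01  ]
[ 0.5106 -0.2213  0.01  ]
[ 0.6145 -0.2541  0.01  ]
pin tip [ 0.6032 -0.2695  0.039 ] [ 0.6082 -0.2759  0.039 ]
handle top (array([ 0.5257, -0.2464,  0.0992]), [np.float64(0.003305837177101291), np.float64(0.003305837177101457)])
tray S
[0.4727 0.2804 0.012 ]
[0.4737 0.3455 0.012 ]
[0.6567 0.3368 0.012 ]
[0.655  0.2746 0.012 ]
pad [0.5665 0.3137 0.004 ] [0.5618 0.3137 0.004 ]
tray D
[0.6505 0.3382 0.012 ]
[0.6484 0.2725 0.012 ]
[0.4637 0.2817 0.012 ]
stored tops S [array([0.5001, 0.318 , 0.033 ]), array([0.6236, 0.3047, 0.033 ])]
loupe,jar,pink,purple [array([0.4649, 0.1483, 0.046 ]), array([ 0.695, -0.227,  0.07 ]), array([0.5437, 0.1   , 0.03  ]), array([ 0.6814, -0.1371,  0.03  ]), array([ 0.7629, -0.1285,  0.03  ])]
```

Fixes so far: block axis at about (0.676, 0.0235) with yaw about 7.7°, tool at about (0.606, -0.271) with yaw about -17°. I'll go to a leaning hover above the handle and re-measure the tool with the wrist camera.

```bash
cat >> h.py <<'E'
def ori(yaw,lean):
    z=np.array([np.sin(lean),0,-np.cos(lean)]); y=np.array([0,1,0.]); x=np.cross(y,z)
    return R.from_euler('z',yaw).as_matrix()@np.column_stack([x,y,z])
def rel(pos,M):
    s=r.read_state(); M0=R.from_quat(s["orientation"]).as_matrix()
    print("shift mm",np.round(1000*M0.T@(np.asarray(pos)-s["tool_pos"]),1),"rot",np.round(R.from_matrix(M0.T@M).as_rotvec(),4))
E
python3 - <<'E'
from h import *
M=ori(-.3,np.radians(30)); g=np.array([.535,-.249,.072])
rel(g+(.0187-.12)*M[:,2],M)
E
```

```text
shift mm [-234.   -38.    48.1] rot [-0.3332 -0.4513 -1.2398]
```

```bash
python3 -m pendant '[[[-120,-20,20,-0.167,-0.226,-0.62,0],[-234,-38,48,-0.333,-0.451,-1.24,0],[-234,-38,48,-0.333,-0.451,-1.24,0],[-234,-38,48,-0.333,-0.451,-1.24,0],[-234,-38,48,-0.333,-0.451,-1.24,0],[-234,-38,48,-0.333,-0.451,-1.24,0],[-234,-38,48,-0.333,-0.451,-1.24,0],[-234,-38,48,-0.333,-0.451,-1.24,0],[-234,-38,48,-0.333,-0.451,-1.24,0],[-234,-38,48,-0.333,-0.451,-1.24,0],[-234,-38,48,-0.333,-0.451,-1.24,0],[-234,-38,48,-0.333,-0.451,-1.24,0],[-234,-38,48,-0.333,-0.451,-1.24,0],[-234,-38,48,-0.333,-0.451,-1.24,0]]]' 100
python3 - <<'E'
from h import *
s=r.read_state();print(s["tool_pos"],s["qpos"])
np.save("c1.npy",{"c":r.calibration("wrist")},allow_pickle=True)
im=r.get_image("wrist");cv2.imwrite("pics/wrist1.png",im[:,:,::-1])
cv2.imwrite("pics/wrist1z.png",cv2.resize(im[100:340,130:400,::-1],None,fx=2.5,fy=2.5,interpolation=cv2.INTER_CUBIC))
E
```

```text
t: 1.55
tool_pos: [0.487, -0.2339, 0.16]
orientation: [0.144, 0.955, -0.039, 0.256]
wrist_force: [-0.3, -1.0, -0.1]
gripper_width: 0.995
[ 0.48703963 -0.23392903  0.15997132] [-0.51209346 -0.05780595 -0.64880096  0.46644394  0.10550256 -0.18439009]
```

View pics/wrist1.png

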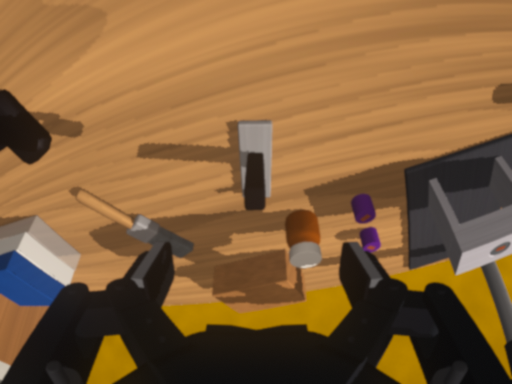

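View pics/wrist1z.png

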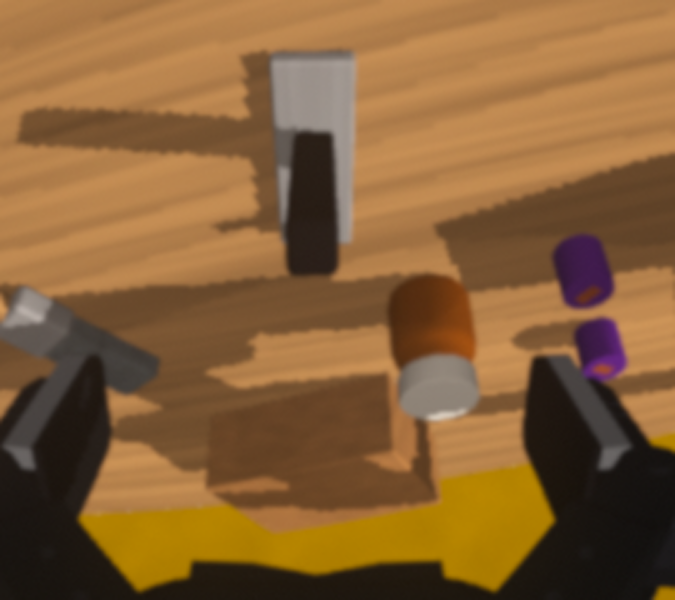

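The wrist view shows the foot's back edge at about (239..271, 122), its front right corner at (268,196) and the handle's top end at (254,206). It lies well between the open fingers.

```bash
cat > b.py <<'E'
from h import *
np.set_printoptions(precision=4,suppress=True)
W=np.load("c1.npy",allow_pickle=True).item()["c"]
z=lambda x,y:(x/2.5+130,y/2.5+100)
P=[onz(W,z(*p),.01,1) for p in [(272,58),(353,55),(352,240)]]
for p in P:print(p)
d=P[2]-P[1]; print(np.linalg.norm(d),np.linalg.norm(P[1]-P[0]),np.arctan2(d[1],d[0]))
print("handle top end front/back edges",onz(W,z(311,274),.0965,1),onz(W,z(290,245),.1,1),onz(W,z(338,245),.1,1))
for yaw in (-.28,-.3,-.32):
  o=(P[0]+P[1])/2+R.from_euler('z',yaw).apply([.1,0,-.01]); print(yaw,o,"grip",o+R.from_euler('z',yaw).apply([-.0739,0,.0718]))
E
python3 b.py
```

```text
[ 0.5035 -0.2585  0.01  ]
[ 0.5118 -0.2263  0.01  ]
[ 0.6196 -0.2561  0.01  ]
0.1117563133837145 0.03325377615478955 -0.2693657147830734
handle top end front/back edges [ 0.541  -0.253   0.0965] [ 0.5206 -0.2539  0.1   ] [ 0.5253 -0.2386  0.1   ]
-0.28 [ 0.6038 -0.2701  0.    ] grip [ 0.5327 -0.2497  0.0718]
-0.3 [ 0.6032 -0.272   0.    ] grip [ 0.5326 -0.2502  0.0718]
-0.32 [ 0.6026 -0.2739  0.    ] grip [ 0.5324 -0.2506  0.0718]
```

```bash
python3 - <<'E'
from h import *
M=ori(-.28,np.radians(30)); g=np.array([.5327,-.2497,.072])
rel(g+.0187*M[:,2],M)
E
```

```text
shift mm [  2.   -1.4 119. ] rot [-0.0098 -0.0006 -0.0172]
```

```bash
python3 -m pendant '[[[2,-1.4,40,-0.01,0,-0.017,0],[2,-1.4,80,-0.01,0,-0.017,0],[2,-1.4,105,-0.01,0,-0.017,0],[2,-1.4,119,-0.01,0,-0.017,0],[2,-1.4,119,-0.01,0,-0.017,0],[2,-1.4,119,-0.01,0,-0.017,120],[2,-1.4,119,-0.01,0,-0.017,255],[2,-1.4,119,-0.01,0,-0.017,255],[2,-1.4,119,-0.01,0,-0.017,255],[2,-1.4,119,-0.01,0,-0.017,255],[2,-1.4,119,-0.01,0,-0.017,255],[2,-1.4,119,-0.01,0,-0.017,255]]]' 110
python3 - <<'E'
from h import *
im=r.get_image("wrist");cv2.imwrite("pics/wrist2.png",im[:,:,::-1])
im=r.get_image("side");cv2.imwrite("pics/side2.png",cv2.resize(im[130:250,220:380,::-1],None,fx=4,fy=4,interpolation=cv2.INTER_CUBIC))
E
```

```text
t: 2.8
tool_pos: [0.5419, -0.2524, 0.0569]
orientation: [0.135, 0.956, -0.036, 0.257]
wrist_force: [-5.6, 1.7, 9.8]
gripper_width: 0.187
```

View pics/side2.png

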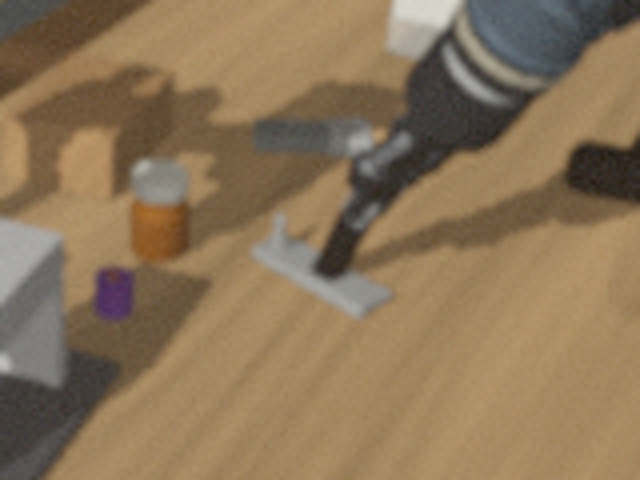

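View pics/wrist2.png

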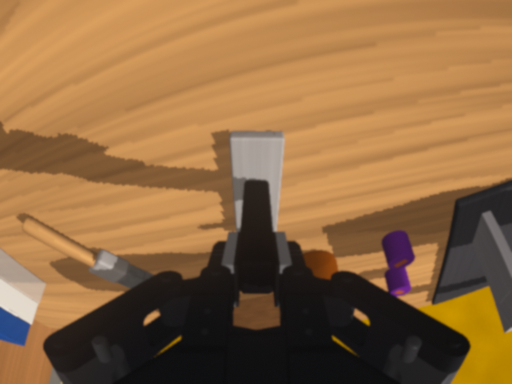

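The handle is gripped centrally (width 0.187 of 85 mm, about 16 mm) and the foot looks square to the jaws. Next: lift, carry it in front of the block and align.

```bash
cat >> h.py <<'E'
MIC=np.array([.676,.0235,0]); MY=.134
OFF=np.array([.0644,0,-.0569])
def tool_target(px,py,pz,lean=None):
    "tool origin at microscope coords (mm) -> TCP"
    o=MIC+R.from_euler('z',MY).apply(np.array([px,py,pz])/1000)
    return o-R.from_euler('z',MY).apply(OFF)
E
python3 - <<'E'
from h import *
s=r.read_state(); M0=R.from_quat(s["orientation"]).as_matrix(); z=M0[:,2]; print("lean",np.degrees(np.arccos(-z[2])),"yaw",np.arctan2(M0[1,1],M0[0,1])-np.pi/2, np.arctan2(z[1],z[0]))
up=s["tool_pos"]+[0,0,.04]; rel(up,M0)
rel(tool_target(-115,0,40),ori(MY,np.radians(30)))
E
```

```text
lean 30.060918785781368 yaw -0.2802212724650657 -0.2800289896672124
shift mm [-20.    0.  -34.6] rot [0. 0. 0.]
shift mm [ 76.6 230.  -90.5] rot [-0.2072  0.0011 -0.3587]
```

```bash
python3 -m pendant '[[[-5,0,-9,0,0,0,255],[-12,0,-21,0,0,0,255],[-20,0,-34.6,0,0,0,255],[-13,14,-38,-0.013,0,-0.022,255],[0,37,-44,-0.03,0,-0.055,255],[12,65,-52,-0.052,0,-0.09,255],[24,92,-58,-0.078,0,-0.135,255],[36,120,-65,-0.104,0,-0.18,255],[48,150,-72,-0.135,0,-0.235,255],[60,180,-78,-0.165,0,-0.285,255],[68,205,-85,-0.185,0,-0.32,255],[74,222,-89,-0.2,0,-0.345,255],[76.6,230,-90.5,-0.207,0,-0.359,255],[76.6,230,-90.5,-0.207,0,-0.359,255],[76.6,230,-90.5,-0.207,0,-0.359,255]]]'
python3 - <<'E'
from h import *
s=r.read_state();print(s["tool_pos"],s["qpos"],s["wrist_force"],s["moment"])
np.save("c2.npy",{"c":r.calibration("wrist")},allow_pickle=True)
im=r.get_image("wrist");cv2.imwrite("pics/wrist3.png",im[:,:,::-1])
im=r.get_image("side");cv2.imwrite("pics/side3.png",cv2.resize(im[140:270,180:340,::-1],None,fx=4,fy=4,interpolation=cv2.INTER_CUBIC))
E
```

```text
t: 4.4
tool_pos: [0.4979, -0.0007, 0.0966]
orientation: [-0.065, 0.964, 0.017, 0.258]
wrist_force: [0.2, -0.0, -2.2]
gripper_width: 0.18
[ 0.49788364 -0.00067764  0.09656173] [-0.06728768 -0.05251116 -0.8425528   0.26541096  0.09961906 -0.1752024 ] [ 0.21264124 -0.01248731 -2.24201221] [-0.15076188  0.76670108 -0.03252052]
```

View pics/side3.png

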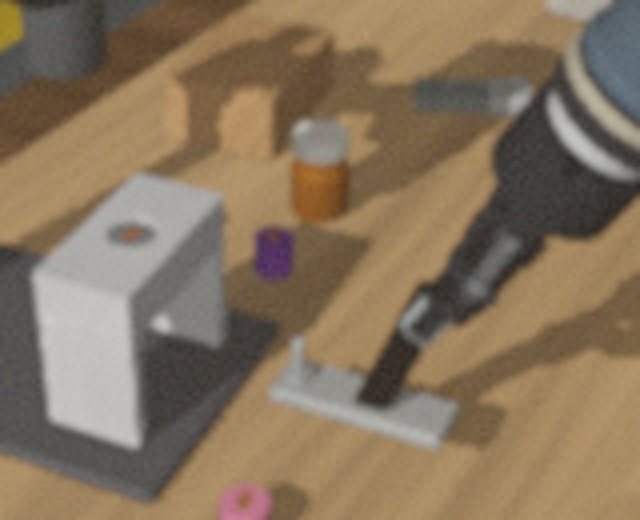

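View pics/wrist3.png

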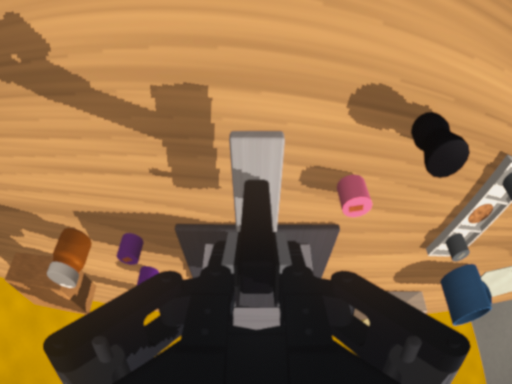

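The tool hangs level and square in front of the block, with its tip at side pixel (254.5, 225.5). I'll check the tip relative to the recess in that camera.

```bash
python3 - <<'E'
from h import *
np.set_printoptions(precision=4,suppress=True)
D=r.calibration("side")
tp=onz(D,(254.5,225.5),.0785); pk=onz(D,(212.8,198.5),.126)
print(tp,pk, R.from_euler('z',-MY).apply(tp-pk)*1000)
W=np.load("c2.npy",allow_pickle=True).item()["c"]
a,b=onz(W,(231,132),.05,1),onz(W,(283.5,132),.05,1)
print(a,b,R.from_euler('z',-MY).apply((a+b)/2-MIC)*1000, np.arctan2(b[0]-a[0],b[1]-a[1]))
c1,c2=onz(W,(177,225),.01,1),onz(W,(338,225),.01,1); print("base front",[R.from_euler('z',-MY).apply(c-MIC)*1000 for c in(c1,c2)])
rel(tool_target(0,0,40),ori(MY,np.radians(30)))
E
```

```text
[0.5609 0.0103 0.0785] [0.6737 0.0254 0.126 ] [-113.842     0.1093  -47.5   ]
[ 0.4617 -0.0223  0.05  ] [0.4572 0.0103 0.05  ] [-218.5968   -0.2972   50.    ] -0.13681688856162727
base front [array([-67.8432, -88.7839,  10.    ]), array([-68.3238,  89.9877,  10.    ])]
shift mm [-99.8   0.7  57.5] rot [-0.001   0.0006 -0.0005]
```

```bash
python3 -m pendant '[[[-12,0,7,0,0,0,255],[-30,0,17,0,0,0,255],[-50,0.3,29,0,0,0,255],[-70,0.5,40,0,0,0,255],[-86,0.6,49.5,0,0,0,255],[-96,0.7,55,0,0,0,255],[-99.8,0.7,57.5,0,0,0,255],[-102.3,0.7,53.2,0,0,0,255],[-102.3,0.7,53.2,0,0,0,255]]]'
python3 - <<'E'
from h import *
s=r.read_state();print(s["tool_pos"],s["wrist_force"],s["moment"])
im=r.get_image("side");cv2.imwrite("pics/side4.png",cv2.resize(im[140:270,180:340,::-1],None,fx=4,fy=4,interpolation=cv2.INTER_CUBIC))
rel(tool_target(0,0,54),ori(MY,np.radians(30)))
E
```

```text
t: 5.4
tool_pos: [0.6119, 0.0147, 0.1023]
orientation: [-0.064, 0.964, 0.017, 0.259]
wrist_force: [0.4, 0.2, -3.4]
gripper_width: 0.181
[0.61190273 0.01472336 0.10225842] [ 0.43250212  0.22745714 -3.37111067] [-0.10341439  0.78613021  0.06428667]
shift mm [-4.8  0.1 -7.3] rot [-0.0012  0.0008 -0.0006]
```

View pics/side4.png

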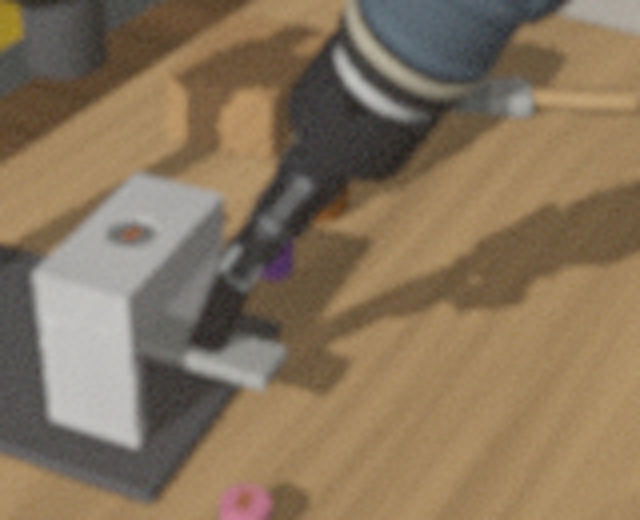

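The pin is under the block. Slow upward probe:

```bash
python3 -m pendant '[[[-1.5,0,-2.6,0,0,0,255],[-2.5,0,-4.3,0,0,0,255],[-3,0,-5.2,0,0,0,255],[-3.5,0,-6.1,0,0,0,255],[-4,0,-6.9,0,0,0,255],[-4,0,-6.9,0,0,0,255]]]'
python3 - <<'E'
from h import *
s=r.read_state();print(s["tool_pos"],s["wrist_force"],s["moment"])
E
```

```text
t: 6.05
tool_pos: [0.6119, 0.0147, 0.1103]
orientation: [-0.064, 0.964, 0.017, 0.259]
wrist_force: [0.3, 0.5, -3.6]
gripper_width: 0.183
[0.61185537 0.01474729 0.11033113] [ 0.26964504  0.45409676 -3.59486063] [-0.13773764  0.88253124  0.0137534 ]
```

```bash
python3 -m pendant '[[[-0.5,0,-0.9,0,0,0,255],[-1,0,-1.7,0,0,0,255],[-1.5,0,-2.6,0,0,0,255],[-1.5,0,-2.6,0,0,0,255]]]'
python3 - <<'E'
from h import *
s=r.read_state();print(s["tool_pos"],s["wrist_force"],s["moment"])
E
```

```text
t: 6.45
tool_pos: [0.612, 0.0147, 0.1135]
orientation: [-0.064, 0.964, 0.017, 0.259]
wrist_force: [0.2, 0.6, -2.8]
gripper_width: 0.185
[0.61195373 0.01474977 0.11350771] [ 0.16096937  0.56535859 -2.7738488 ] [-0.10011936  0.75889664 -0.01442494]
```

```bash
python3 -m pendant '[[[-0.5,0,-0.9,0,0,0,255],[-1,0,-1.7,0,0,0,255],[-1,0,-1.7,0,0,0,255]]]'
python3 - <<'E'
from h import *
s=r.read_state();print(s["tool_pos"],s["wrist_force"],s["moment"])
E
```

```text
t: 6.75
tool_pos: [0.6115, 0.0147, 0.115]
orientation: [-0.064, 0.964, 0.017, 0.258]
wrist_force: [0.1, -0.1, -5.6]
gripper_width: 0.186
[0.61145136 0.0146998  0.11499525] [ 0.07962758 -0.08014818 -5.57484458] [-0.26826553  1.24597263 -0.02902571]
```

Contact at about the specimen's underside level (tip nominally 97 mm), so the pin seems to be in the hole. I'll push a bit more and watch the force.

```bash
python3 -m pendant '[[[-0.5,0,-0.9,0,0,0,255],[-1,0,-1.7,0,0,0,255],[-1.5,0,-2.6,0,0,0,255],[-1.5,0,-2.6,0,0,0,255]]]'
python3 - <<'E'
from h import *
s=r.read_state();print(s["tool_pos"],s["wrist_force"],s["moment"])
im=r.get_image("side");cv2.imwrite("pics/side5.png",cv2.resize(im[140:270,180:340,::-1],None,fx=4,fy=4,interpolation=cv2.INTER_CUBIC))
E
```

```text
t: 7.15
tool_pos: [0.6113, 0.0147, 0.1173]
orientation: [-0.064, 0.964, 0.017, 0.258]
wrist_force: [5.1, 0.4, -10.7]
gripper_width: 0.178
[0.61129377 0.01472294 0.11733163] [  5.10474234   0.42021233 -10.68328742] [-0.16759421  1.0714148  -0.03043566]
```

View pics/side5.png

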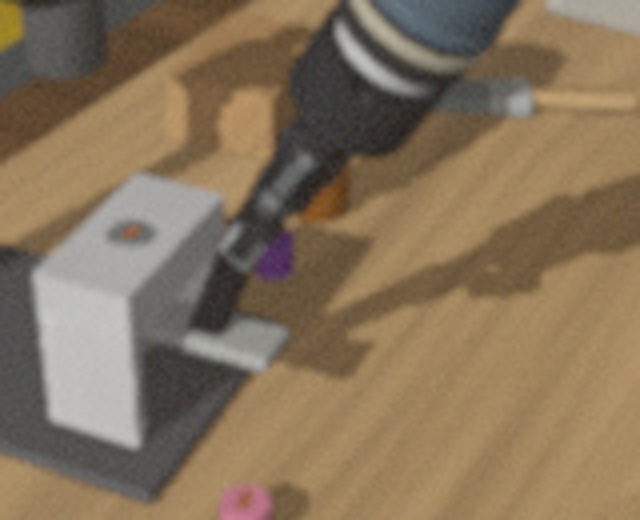

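```bash
python3 - <<'E'
from h import *
im=r.get_image("wrist");a=cv2.imread("pics/wrist3.png");b=cv2.imread("pics/wrist2.png")
v=np.hstack([x[110:260,200:320] for x in (b,a,im[:,:,::-1])]);cv2.imwrite("pics/w5.png",cv2.resize(v,None,fx=2.2,fy=2.2,interpolation=cv2.INTER_CUBIC))
a=cv2.imread("pics/side4.png");b=cv2.imread("pics/side5.png")
v=np.hstack([x[160:400,20:300] for x in (a,b)]);cv2.imwrite("pics/s5.png",cv2.resize(v,None,fx=1.4,fy=1.4))
E
```

```text
(no output)
```

View pics/w5.png

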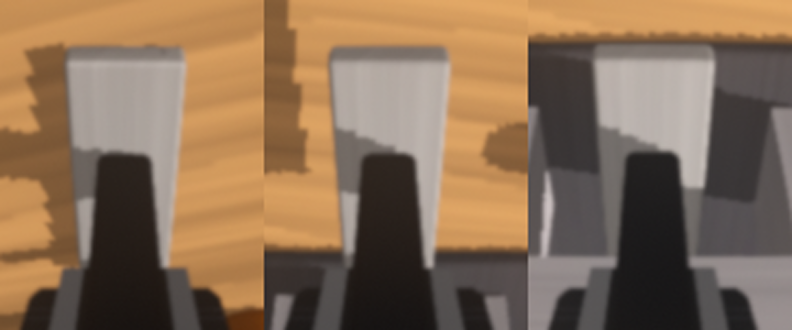

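View pics/s5.png

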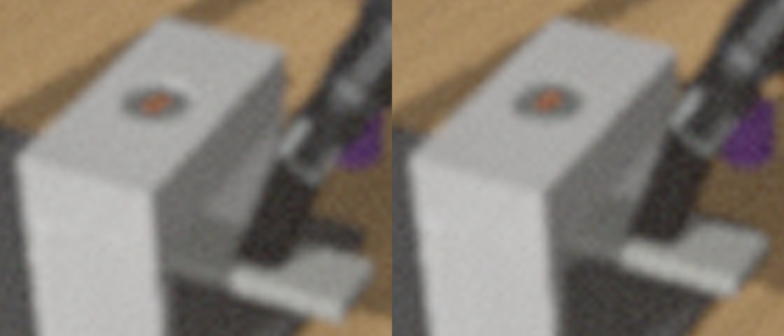

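No slip in the grip, and the bright crescent of the recess is narrowing, so the specimen is rising. There is a +x side load of about 5 N, so I'll nudge forward slightly while pushing.

```bash
python3 -m pendant '[[[-1,0,0.3,0,0,0,255],[-1.5,0,-0.5,0,0,0,255],[-2,0,-1.3,0,0,0,255],[-2.5,0,-2.1,0,0,0,255],[-3,0,-2.9,0,0,0,255],[-3,0,-2.9,0,0,0,255]]]'
python3 - <<'E'
from h import *
s=r.read_state();print(s["tool_pos"],s["wrist_force"],s["moment"])
E
```

```text
t: 7.85
tool_pos: [0.6124, 0.0149, 0.1214]
orientation: [-0.064, 0.964, 0.017, 0.258]
wrist_force: [0.0, 0.1, -8.4]
gripper_width: 0.182
[0.61236383 0.01488157 0.12144707] [ 0.04911096  0.06231704 -8.44919653] [-0.22374622  1.69739047 -0.04231621]
```

```bash
python3 -m pendant '[[[-0.5,0,-0.9,0,0,0,255],[-1,0,-1.7,0,0,0,255],[-1.5,0,-2.6,0,0,0,255],[-2,0,-3.5,0,0,0,255],[-2.5,0,-4.3,0,0,0,255],[-3,0,-5.2,0,0,0,255],[-3.5,0,-6.1,0,0,0,255],[-3.5,0,-6.1,0,0,0,255]]]'
python3 - <<'E'
from h import *
s=r.read_state();print(s["tool_pos"],s["wrist_force"],s["moment"])
im=r.get_image("side");cv2.imwrite("pics/side6.png",cv2.resize(im[140:270,180:340,::-1],None,fx=4,fy=4,interpolation=cv2.INTER_CUBIC))
E
```

```text
t: 8.65
tool_pos: [0.6125, 0.0149, 0.1288]
orientation: [-0.064, 0.964, 0.017, 0.258]
wrist_force: [-0.1, -0.2, -7.5]
gripper_width: 0.183
[0.61252385 0.0148897  0.12878731] [-0.145134   -0.18805503 -7.46048412] [-0.2828024   1.77755514 -0.08375104]
```

View pics/side6.png

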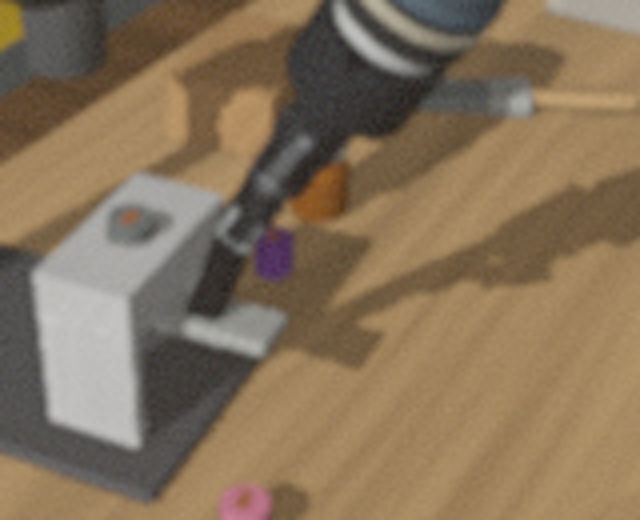

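The specimen is visibly proud at (130,222). Continue to collar contact.

```bash
python3 -m pendant '[[[-0.5,0,-0.9,0,0,0,255],[-1,0,-1.7,0,0,0,255],[-1.5,0,-2.6,0,0,0,255],[-1.5,0,-2.6,0,0,0,255]]]'
python3 -m pendant '[[[-0.5,0,-0.9,0,0,0,255],[-1,0,-1.7,0,0,0,255],[-1,0,-1.7,0,0,0,255]]]'
```

```text
t: 9.1
tool_pos: [0.6126, 0.0149, 0.1319]
orientation: [-0.064, 0.964, 0.017, 0.258]
wrist_force: [-1.1, -0.7, -8.1]
gripper_width: 0.184
t: 9.4
tool_pos: [0.6123, 0.0149, 0.1326]
orientation: [-0.064, 0.964, 0.017, 0.257]
wrist_force: [9.0, 0.3, -20.2]
gripper_width: 0.185
```

The force rises to 20 N at the collar stop, so full lift is reached. Lower, then back out, looking at the specimen on the way.

```bash
python3 -m pendant '[[[2,0,3.5,0,0,0,255],[5,0,8.7,0,0,0,255],[10,0,17.3,0,0,0,255],[15,0,26,0,0,0,255],[17,0,29.4,0,0,0,255],[17,0,29.4,0,0,0,255]]]'
python3 - <<'E'
from h import *
im=r.get_image("side");cv2.imwrite("pics/side7.png",cv2.resize(im[140:270,180:340,::-1],None,fx=4,fy=4,interpolation=cv2.INTER_CUBIC))
rel(tool_target(-120,0,41),ori(MY,np.radians(30)))
E
```

```text
t: 10.0
tool_pos: [0.6116, 0.0149, 0.0975]
orientation: [-0.064, 0.964, 0.017, 0.256]
wrist_force: [0.1, -0.5, -3.0]
gripper_width: 0.186
shift mm [ 1.041e+02 -1.000e-01 -5.940e+01] rot [-0.0009 -0.0028 -0.0008]
```

View pics/side7.png

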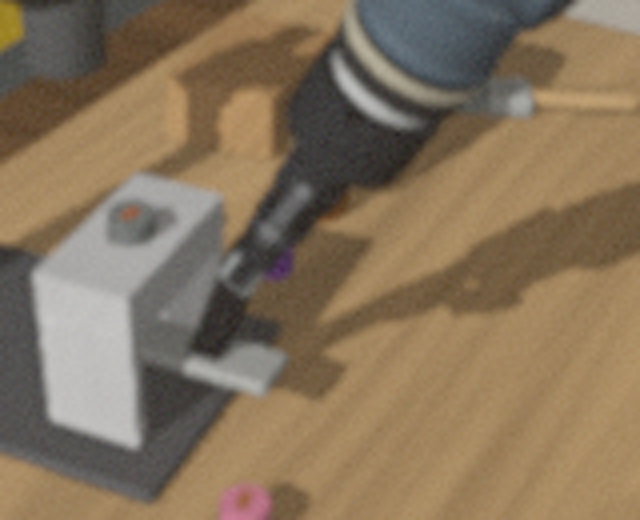

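The specimen stands proud and stays. Backing out.

```bash
python3 -m pendant '[[[15,0,-8.6,0,0,0,255],[35,0,-20,0,0,0,255],[60,0,-34,0,0,0,255],[82,0,-47,0,0,0,255],[97,0,-55.5,0,0,0,255],[104,0,-59.4,0,-0.003,0,255],[104,0,-59.4,0,-0.003,0,255]]]'
python3 - <<'E'
from h import *
M=ori(-.28,np.radians(30)); g=np.array([.5419,-.2524,.0569])
rel(g+[0,0,.03],M);rel(g+[0,0,-.001],M)
E
```

```text
t: 10.75
tool_pos: [0.493, -0.0011, 0.0985]
orientation: [-0.064, 0.964, 0.017, 0.259]
wrist_force: [1.6, -0.3, -2.7]
gripper_width: 0.191
shift mm [  -7.3 -255.5   17.8] rot [0.206  0.0013 0.3574]
shift mm [   8.2 -255.5   44.6] rot [0.206  0.0013 0.3574]
```

```bash
python3 -m pendant '[[[0,-12,1,0.01,0,0.017,255],[-1,-36,3,0.03,0,0.05,255],[-2,-66,5,0.054,0,0.093,255],[-3,-98,7,0.08,0,0.138,255],[-4,-132,9,0.107,0,0.185,255],[-5,-166,12,0.134,0,0.233,255],[-6,-200,14,0.162,0,0.28,255],[-7,-228,16,0.184,0,0.319,255],[-7.3,-247,17.3,0.2,0,0.346,255],[-7.3,-255.5,17.8,0.206,0,0.357,255],[-7.3,-255.5,17.8,0.206,0,0.357,255]]]'
python3 - <<'E'
from h import *
im=r.get_image("wrist");b=cv2.imread("pics/wrist2.png")
v=np.hstack([x[110:260,200:320] for x in (b,im[:,:,::-1])]);cv2.imwrite("pics/w8.png",cv2.resize(v,None,fx=2.5,fy=2.5,interpolation=cv2.INTER_CUBIC))
im=r.get_image("side");cv2.imwrite("pics/side8.png",cv2.resize(im[130:250,220:380,::-1],None,fx=4,fy=4,interpolation=cv2.INTER_CUBIC))
E
```

```text
t: 11.85
tool_pos: [0.5422, -0.253, 0.0866]
orientation: [0.135, 0.956, -0.036, 0.257]
wrist_force: [-0.4, 0.1, -2.5]
gripper_width: 0.183
```

View pics/w8.png

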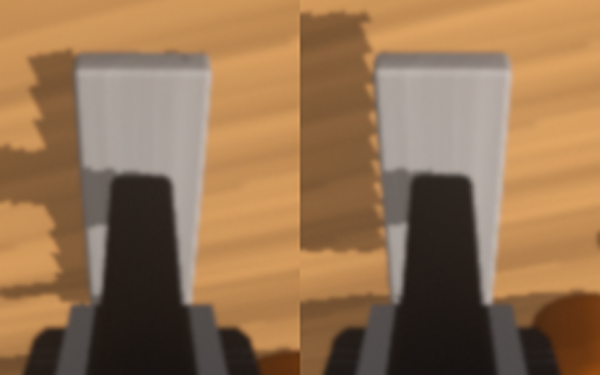

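View pics/side8.png

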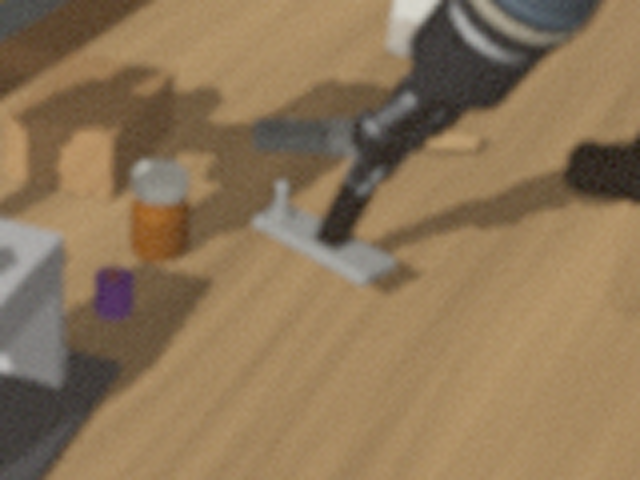

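The tool still sits in the grip as it was first taken. Lower by 29.5 mm.

```bash
python3 -m pendant '[[[5,0,8.7,0,0,0,255],[10,0,17.3,0,0,0,255],[13,0,22.5,0,0,0,255],[14.7,0,25.5,0,0,0,255],[14.7,0,25.5,0,0,0,255]]]'
```

```text
t: 12.45
tool_pos: [0.5417, -0.251, 0.0573]
orientation: [0.134, 0.957, -0.036, 0.257]
wrist_force: [0.1, 0.8, -1.9]
gripper_width: 0.182
```

```bash
python3 -m pendant '[[[0.5,0,0.9,0,0,0,255],[0.5,0,0.9,0,0,0,255]]]'
python3 -m pendant '[[[0,0,0,0,0,0,190],[0,0,0,0,0,0,150],[0,0,0,0,0,0,80],[0,0,0,0,0,0,0],[0,0,0,0,0,0,0],[0,0,0,0,0,0,0],[0,0,0,0,0,0,0]]]' 
python3 -m pendant '[[[0,0,-20,0,0,0,0],[0,0,-50,0,0,0,0],[0,0,-90,0,0,0,0],[0,0,-130,0,0,0,0],[0,0,-150,0,0,0,0]]]'
python3 - <<'E'
from h import *
im=r.get_image("side");cv2.imwrite("pics/side9.png",cv2.resize(im[110:270,170:380,::-1],None,fx=3.5,fy=3.5,interpolation=cv2.INTER_CUBIC))
E
```

```text
t: 12.65
tool_pos: [0.542, -0.2509, 0.057]
orientation: [0.134, 0.956, -0.036, 0.257]
wrist_force: [-3.2, 2.0, 4.4]
gripper_width: 0.185
t: 13.35
tool_pos: [0.542, -0.251, 0.057]
orientation: [0.134, 0.956, -0.036, 0.257]
wrist_force: [1.8, 0.3, -0.2]
gripper_width: 0.998
t: 13.85
tool_pos: [0.4692, -0.2305, 0.1898]
orientation: [0.133, 0.956, -0.036, 0.259]
wrist_force: [-0.3, 0.2, -0.6]
gripper_width: 0.999
```

View pics/side9.png

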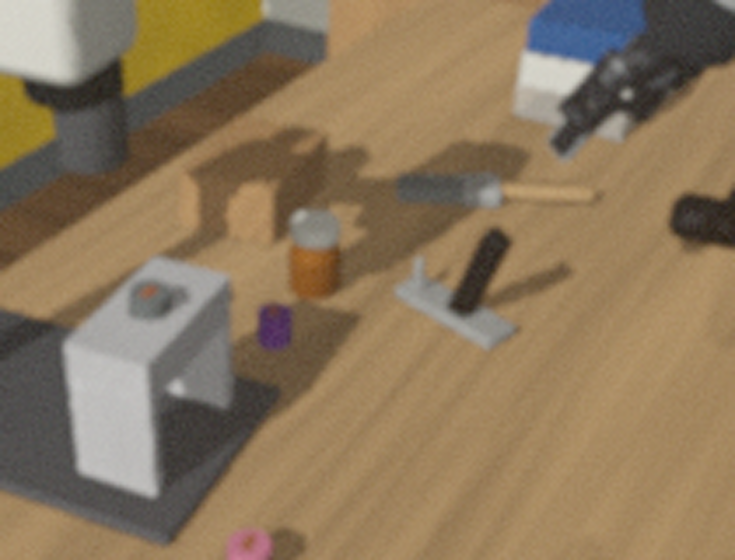

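The tool stands back on its foot and the specimen stays proud. Now a pre-grasp with a bigger lean (48°), which leaves room for the vertical draw under the lens. I'll measure there first.

```bash
cat >> h.py <<'E'
def mic(px,py,pz): return MIC+R.from_euler('z',MY).apply(np.array([px,py,pz])/1000)
E
python3 - <<'E'
from h import *
M=ori(MY,np.radians(48)); rel(mic(7,0,136.8)-.1*M[:,2],M)
E
```

```text
shift mm [-64.2 274.2  23.6] rot [-0.2621 -0.3025 -0.3195]
```

```bash
python3 -m pendant '[[[-10,40,-10,-0.03,-0.03,-0.03,0],[-25,90,-10,-0.08,-0.09,-0.1,0],[-38,140,0,-0.13,-0.15,-0.16,0],[-50,190,10,-0.18,-0.21,-0.22,0],[-58,235,18,-0.22,-0.26,-0.27,0],[-64.2,274.2,23.6,-0.262,-0.3025,-0.3195,0],[-64.2,274.2,23.6,-0.262,-0.3025,-0.3195,0],[-64.2,274.2,23.6,-0.262,-0.3025,-0.3195,0],[-64.2,274.2,23.6,-0.262,-0.3025,-0.3195,0]]]'
python3 - <<'E'
from h import *
s=r.read_state();print(s["tool_pos"],s["qpos"])
np.save("c3.npy",{"c":r.calibration("wrist")},allow_pickle=True)
im=r.get_image("wrist");cv2.imwrite("pics/wrist10.png",im[:,:,::-1])
cv2.imwrite("pics/wrist10z.png",cv2.resize(im[120:320,150:360,::-1],None,fx=3,fy=3,interpolation=cv2.INTER_CUBIC))
im=r.get_image("side");cv2.imwrite("pics/side10.png",cv2.resize(im[60:270,90:340,::-1],None,fx=3,fy=2.8,interpolation=cv2.INTER_CUBIC))
E
```

```text
t: 14.8
tool_pos: [0.6091, 0.014, 0.2036]
orientation: [-0.061, 0.912, 0.027, 0.406]
wrist_force: [0.1, 0.2, -0.3]
gripper_width: 1.003
[0.60907069 0.01399682 0.20358543] [-0.05041463 -0.08064426 -0.81677368  0.00592509  0.13586978 -0.12367034]
```

View pics/wrist10.png

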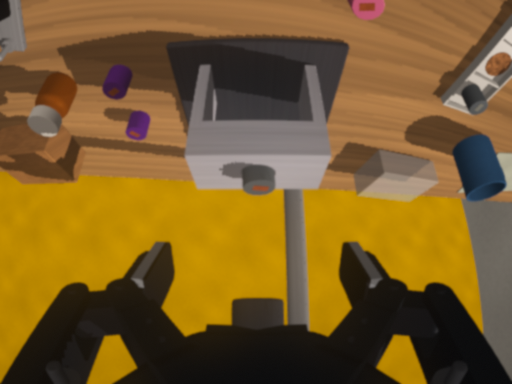

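View pics/wrist10z.png

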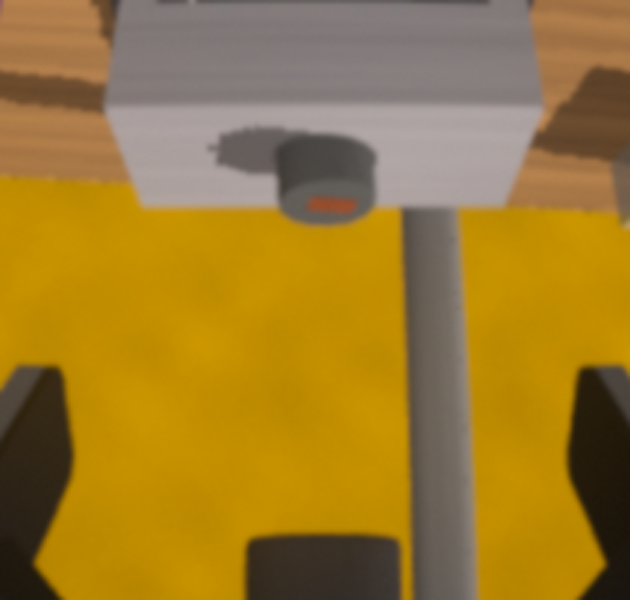

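View pics/side10.png

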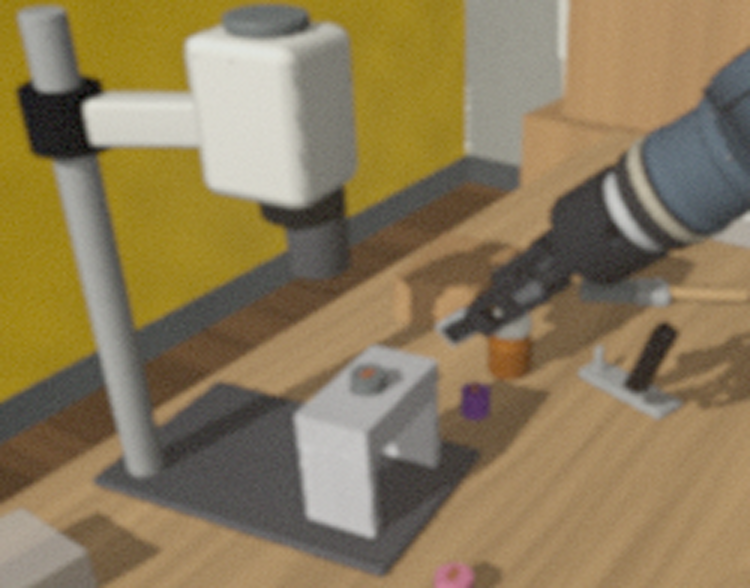

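The wrist view shows the specimen about 16 mm proud, top face centred near (259,188) between the open fingers. Locating it from there:

```bash
python3 - <<'E'
from h import *
np.set_printoptions(precision=4,suppress=True)
W=np.load("c3.npy",allow_pickle=True).item()["c"]
z=lambda x,y:(x/3+150,y/3+120)
m=lambda X:R.from_euler('z',-MY).apply(X-MIC)*1000
print("puck top",m(onz(W,z(327,203),.143,1)))
for p in [(107,107),(542,105),(143,207),(505,207)]: print(m(onz(W,z(*p),.127,1)))
# height of top: vertical line at puck axis
for zz in (.14,.143,.146): print(zz,proj(W,mic(0,0,zz*1000),1), proj(W,mic(-15,0,zz*1000),1),proj(W,mic(15,0,zz*1000),1))
print("base of puck front edge px", proj(W,mic(-15,0,127),1), "seen about",z(327,222),z(327,135))
E
```

```text
puck top [ -2.0639   1.3546 143.    ]
[-30.9882 -60.9107 127.    ]
[-32.3597  61.746  127.    ]
[ 33.4418 -61.8048 127.    ]
[ 33.1717  63.2704 127.    ]
0.14 [257.4689 185.6968] [257.5368 177.8504] [257.4071 192.7967]
0.143 [257.4719 188.6826] [257.5405 180.9511] [257.4095 195.6716]
0.146 [257.4749 191.698 ] [257.5442 184.0859] [257.4118 198.5722]
base of puck front edge px [257.5198 164.8107] seen about (259.0, 194.0) (259.0, 165.0)
```

```bash
python3 - <<'E'
from h import *
M=ori(MY,np.radians(48)); rel(mic(6.5,1,137),M)
E
python3 -m pendant '[[[0,1,30,0,0,0,0],[0,1,60,0,0,0,0],[0,1,80,0,0,0,0],[0,1,90,0,0,0,0],[0,1,90,0,0,0,0]]]' 40
python3 - <<'E'
from h import *
M=ori(MY,np.radians(48)); rel(mic(6.5,1,137),M)
im=r.get_image("side");cv2.imwrite("pics/side11.png",cv2.resize(im[60:270,90:340,::-1],None,fx=3,fy=2.8,interpolation=cv2.INTER_CUBIC))
E
```

```text
shift mm [ 0.5  2.1 99.9] rot [-0.0014  0.0005 -0.001 ]
t: 15.4
tool_pos: [0.6756, 0.0227, 0.143]
orientation: [-0.06, 0.912, 0.027, 0.405]
wrist_force: [-0.1, -0.6, 0.0]
gripper_width: 0.999
shift mm [-0.2  1.8  9.2] rot [-0.002  -0.001  -0.0018]
```

View pics/side11.png

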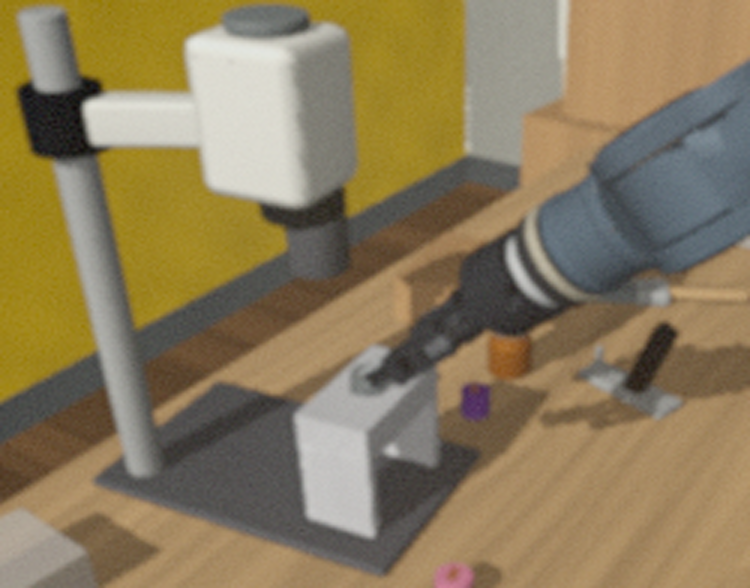

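```bash
python3 -m pendant '[[[0,1.5,5,0,0,0,0],[0,1.5,9.5,0,0,0,0],[0,1.5,9.5,0,0,0,60],[0,1.5,9.5,0,0,0,120],[0,1.5,9.5,0,0,0,255],[0,1.5,9.5,0,0,0,255],[0,1.5,9.5,0,0,0,255],[0,1.5,9.5,0,0,0,255],[0,1.5,9.5,0,0,0,255]]]' 40
python3 - <<'E'
from h import *
s=r.read_state();print(s["tool_pos"],s["wrist_force"],s["gripper_width"]*85)
im=r.get_image("wrist");cv2.imwrite("pics/wrist12.png",im[:,:,::-1])
E
```

```text
t: 16.35
tool_pos: [0.6821, 0.0251, 0.1374]
orientation: [-0.06, 0.912, 0.027, 0.406]
wrist_force: [-0.9, 1.2, -0.1]
gripper_width: -0.003
[0.68205052 0.02514514 0.13736845] [-0.91763386  1.1970559  -0.1433235 ] -0.2864778015063677
```

View pics/wrist12.png

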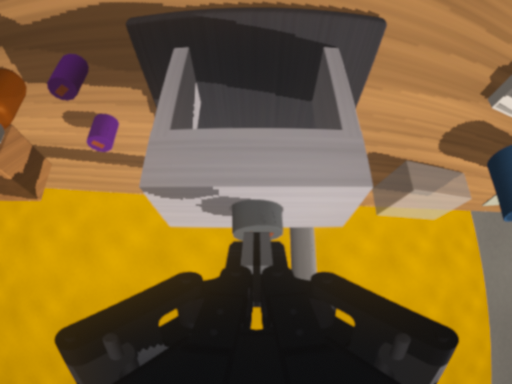

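The fingers shut fully, so they missed or slipped off the specimen. Open and look.

```bash
python3 -m pendant '[[[0,0,-5,0,0,0,255],[0,0,-30,0,0,0,255],[0,0,-60,0,0,0,0],[0,0,-95,0,0,0,0],[0,0,-95,0,0,0,0],[0,0,-95,0,0,0,0],[0,0,-95,0,0,0,0]]]'
python3 - <<'E'
from h import *
np.save("c4.npy",{"c":r.calibration("wrist")},allow_pickle=True)
im=r.get_image("wrist");
cv2.imwrite("pics/wrist13z.png",cv2.resize(im[120:320,150:360,::-1],None,fx=3,fy=3,interpolation=cv2.INTER_CUBIC))
im=r.get_image("side");cv2.imwrite("pics/side13.png",cv2.resize(im[150:270,150:270,::-1],None,fx=5,fy=5,interpolation=cv2.INTER_CUBIC))
E
```

```text
t: 17.1
tool_pos: [0.6123, 0.0159, 0.2006]
orientation: [-0.06, 0.912, 0.027, 0.406]
wrist_force: [0.6, 0.3, -0.0]
gripper_width: 0.845
```

View pics/wrist13z.png

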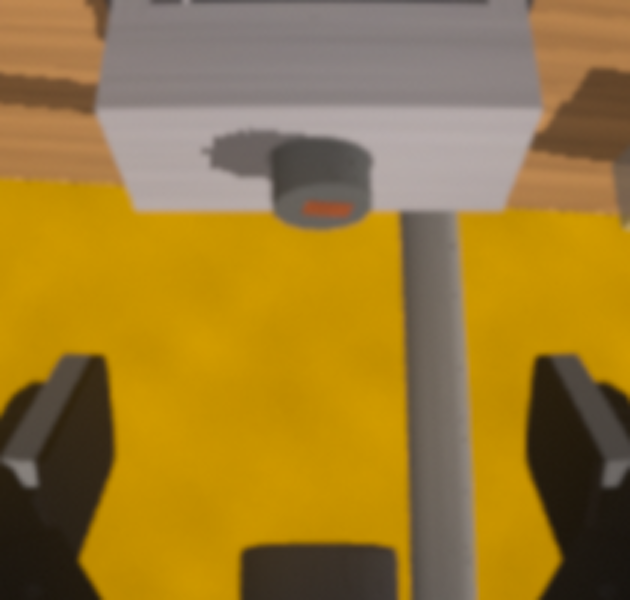

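View pics/side13.png

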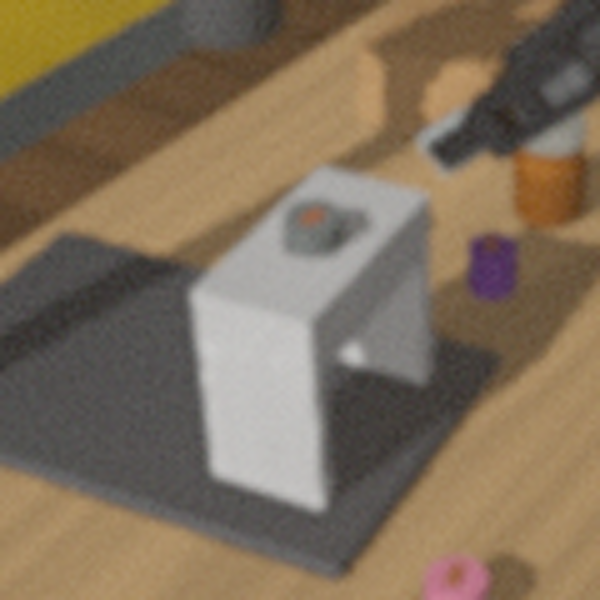

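```bash
python3 - <<'E'
from h import *
np.set_printoptions(precision=1,suppress=True)
s=r.read_state();c=r.calibration("wrist");M=R.from_quat(s["orientation"]).as_matrix()
for y in (-.04,-.009,0,.009,.04):
  for z in (0,-.005,-.01,-.0187):
    print(y,z,proj(c,s["tool_pos"]+M@[0,y,z],1), proj(c,s["tool_pos"]+M@[.011,y,z],1))
# puck in shut pose, relative
a=cv2.imread("pics/wrist12.png");cv2.imwrite("pics/w12z.png",cv2.resize(a[180:310,190:330],None,fx=5,fy=4.5,interpolation=cv2.INTER_CUBIC))
E
```

```text
-0.04 0 [192.4 228.8] [191.1 212.1]
-0.04 -0.005 [190.8 232.1] [189.4 215.1]
-0.04 -0.01 [189.1 235.6] [187.6 218.2]
-0.04 -0.0187 [185.9 242.1] [184.2 224. ]
-0.009 0 [242.4 229.4] [242.1 212.5]
-0.009 -0.005 [242.  232.8] [241.7 215.5]
-0.009 -0.01 [241.7 236.3] [241.3 218.7]
-0.009 -0.0187 [241. 243.] [240.6 224.7]
0 0 [257.2 229.4] [257.2 212.5]
0 -0.005 [257.2 232.8] [257.3 215.6]
0 -0.01 [257.2 236.4] [257.3 218.7]
0 -0.0187 [257.3 243.1] [257.4 224.7]
0.009 0 [272.  229.4] [272.3 212.5]
0.009 -0.005 [272.4 232.8] [272.8 215.5]
0.009 -0.01 [272.8 236.4] [273.2 218.7]
0.009 -0.0187 [273.6 243. ] [274.1 224.7]
0.04 0 [321.8 228.9] [323.2 212.3]
0.04 -0.005 [323.5 232.2] [325.  215.2]
0.04 -0.01 [325.3 235.7] [326.9 218.3]
0.04 -0.0187 [328.5 242.2] [330.3 224.2]
```

View pics/w12z.png

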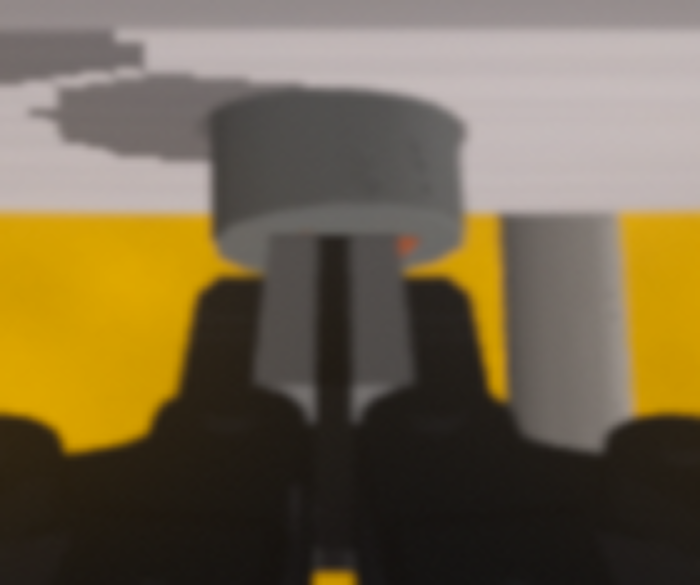

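```bash
python3 - <<'E'
from h import *
np.set_printoptions(precision=1,suppress=True)
s=r.read_state();c=r.calibration("side");M=R.from_quat(s["orientation"]).as_matrix()
print(s["gripper_width"],s["tool_pos"])
im=r.get_image("side")[:,:,::-1].copy()
x0,y0,k=190,120,6
v=cv2.resize(im[y0:220,x0:310],None,fx=k,fy=k,interpolation=cv2.INTER_CUBIC)
for y,col in ((-.0425,(0,0,255)),(.0425,(0,255,0))):
  for u in (-.011,0,.011):
   for z in (0,-.013,-.0317):
    p=(proj(c,s["tool_pos"]+M@[u,y,z])-[x0,y0]+.5)*k
    cv2.circle(v,tuple(int(q) for q in p),3,col,-1)
cv2.imwrite("pics/side14.png",v)
E
```

```text
0.9940272811199089 [0.6 0.  0.2]
```

View pics/side14.png

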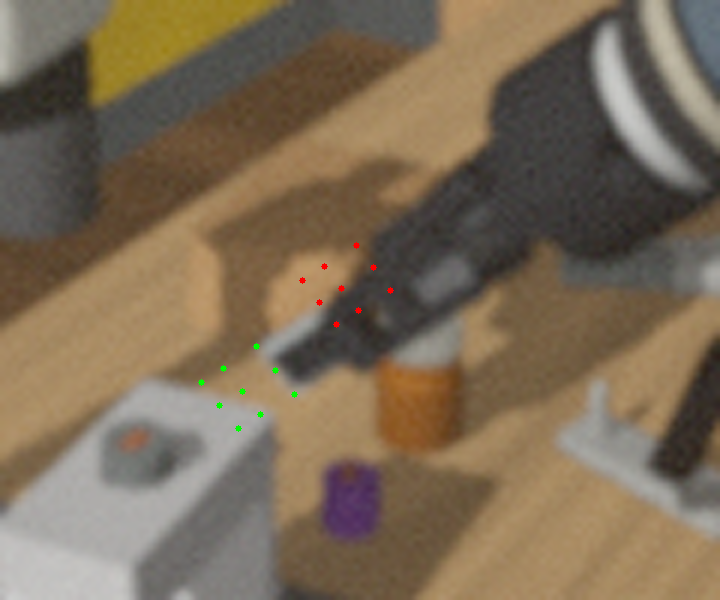

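The side view shows that the real fingertips lie well behind the TCP (about 30 mm when open), so I closed above the specimen. I'll go deeper with the fingers half closed and check the tip height before gripping.

```bash
python3 -m pendant '[[[0,0,35,0,0,0,100],[0,0,70,0,0,0,100],[0,0,95,0,0,0,110],[0,0,107,0,0,0,120],[0,0,107,0,0,0,120],[0,0,107,0,0,0,120]]]' 40
python3 - <<'E'
from h import *
np.set_printoptions(precision=1,suppress=True)
s=r.read_state();c=r.calibration("side");M=R.from_quat(s["orientation"]).as_matrix()
w=s["gripper_width"]*.085/2
print(w,s["tool_pos"],s["wrist_force"])
im=r.get_image("side")[:,:,::-1].copy()
x0,y0,k=180,140,7
v=cv2.resize(im[y0:220,x0:280],None,fx=k,fy=k,interpolation=cv2.INTER_CUBIC)
cv2.imwrite("pics/side15raw.png",v)
for z in (-.010,-.02,-.03):
  for u in (-.011,.011):
    p=(proj(c,s["tool_pos"]+M@[u,w,z])-[x0,y0]+.5)*k
    cv2.circle(v,tuple(int(q) for q in p),2,(0,255,0),-1)
cv2.imwrite("pics/side15.png",v)
im=r.get_image("wrist")[:,:,::-1]; cv2.imwrite("pics/w15.png",cv2.resize(im[150:310,150:370],None,fx=3.5,fy=3.5,interpolation=cv2.INTER_CUBIC))
E
```

```text
t: 17.85
tool_pos: [0.6903, 0.0265, 0.1275]
orientation: [-0.06, 0.912, 0.027, 0.404]
wrist_force: [-0.9, -0.1, -1.0]
gripper_width: 0.535
0.022723499840437783 [0.7 0.  0.1] [-0.9 -0.1 -1. ]
```

View pics/side15.png

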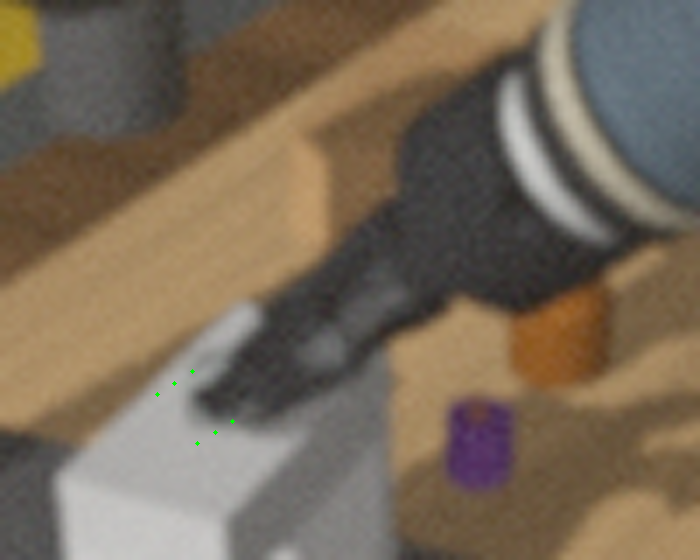

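View pics/w15.png

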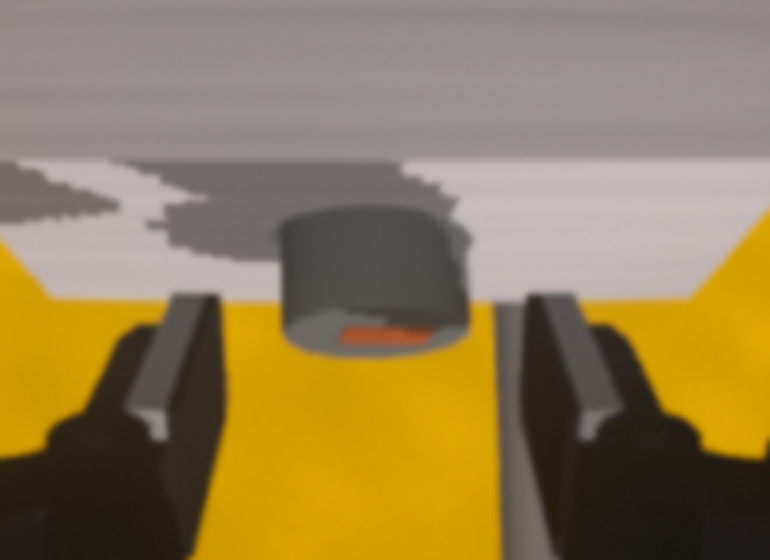

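Tips at 45 mm opening still lie about 3 mm above the specimen's top. It is centred. Advance another 10 mm, then 3.

```bash
python3 -m pendant '[[[0,0,5,0,0,0,120],[0,0,10,0,0,0,120],[0,0,10,0,0,0,120]]]'
python3 -m pendant '[[[0,0,1.5,0,0,0,120],[0,0,3,0,0,0,120],[0,0,3,0,0,0,120]]]'
python3 - <<'E'
from h import *
im=r.get_image("wrist")[:,:,::-1]; cv2.imwrite("pics/w16.png",cv2.resize(im[150:310,150:370],None,fx=3.5,fy=3.5,interpolation=cv2.INTER_CUBIC))
im=r.get_image("side")[:,:,::-1];cv2.imwrite("pics/side16.png",cv2.resize(im[140:220,180:280],None,fx=7,fy=7,interpolation=cv2.INTER_CUBIC))
E
```

```text
t: 18.25
tool_pos: [0.6982, 0.0273, 0.1223]
orientation: [-0.06, 0.912, 0.027, 0.405]
wrist_force: [-0.0, -0.5, 0.1]
gripper_width: 0.529
t: 18.55
tool_pos: [0.7004, 0.0276, 0.1201]
orientation: [-0.06, 0.912, 0.027, 0.405]
wrist_force: [0.9, 0.6, 0.1]
gripper_width: 0.529
```

View pics/w16.png

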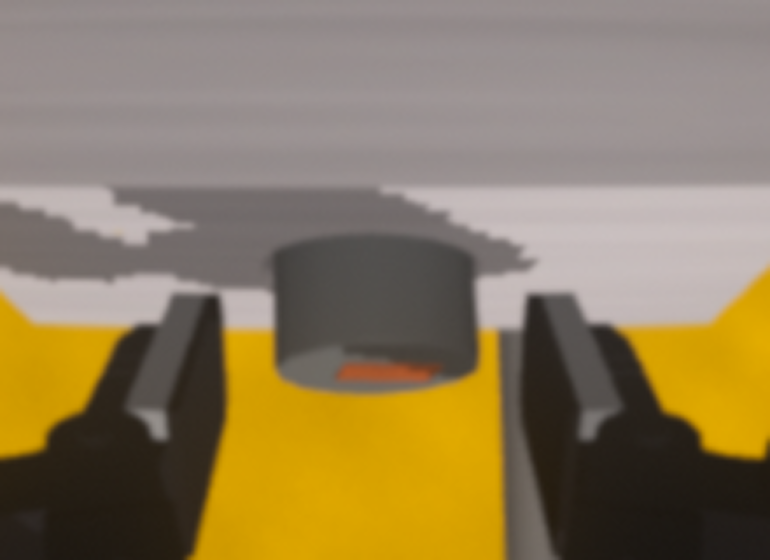

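View pics/side16.png

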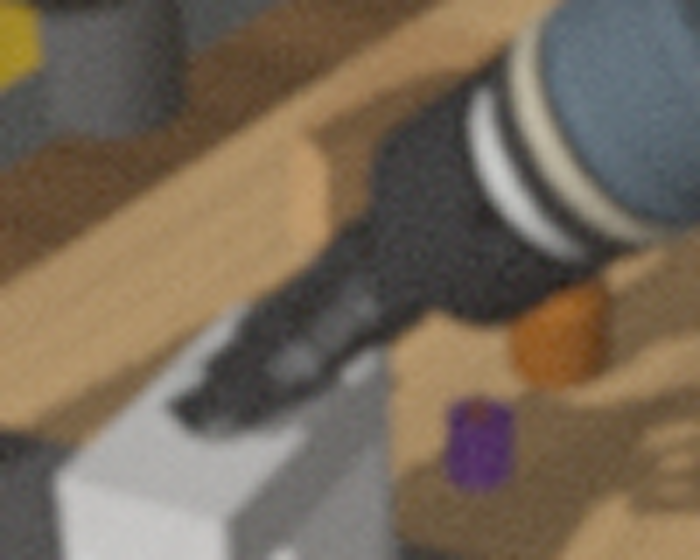

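```bash
python3 -m pendant '[[[0,0,2,0,0,0,120],[0,0,2,0,0,0,140],[0,0,2,0,0,0,255],[0,0,2,0,0,0,255],[0,0,2,0,0,0,255],[0,0,2,0,0,0,255]]]' 40
python3 - <<'E'
from h import *
im=r.get_image("wrist")[:,:,::-1]; cv2.imwrite("pics/w17.png",cv2.resize(im[150:310,150:370],None,fx=3.5,fy=3.5,interpolation=cv2.INTER_CUBIC))
E
```

```text
t: 19.25
tool_pos: [0.7017, 0.0277, 0.1187]
orientation: [-0.06, 0.912, 0.027, 0.405]
wrist_force: [-0.1, -1.1, -1.0]
gripper_width: 0.334
```

View pics/w17.png

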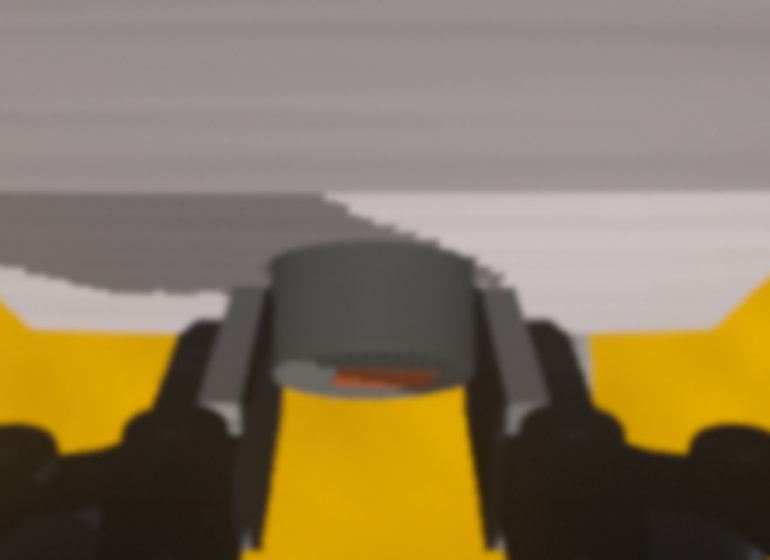

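Gripped squarely (about 28 mm opening). Lift vertically in small steps with a firmer grip.

```bash
python3 -m pendant '[[[0,0,0,0,0,0,255],[-0.7,0,-0.7,0,0,0,255],[-1.5,0,-1.3,0,0,0,255],[-2.2,0,-2,0,0,0,255],[-3,0,-2.7,0,0,0,255],[-4.5,0,-4,0,0,0,255],[-4.5,0,-4,0,0,0,255]]]' 80
python3 - <<'E'
from h import *
s=r.read_state();c=r.calibration("wrist");
im=r.get_image("wrist")[:,:,::-1]; cv2.imwrite("pics/w18.png",cv2.resize(im[150:310,150:370],None,fx=3.5,fy=3.5,interpolation=cv2.INTER_CUBIC))
im=r.get_image("side")[:,:,::-1];cv2.imwrite("pics/side18.png",cv2.resize(im[60:220,120:320],None,fx=3.8,fy=3.7,interpolation=cv2.INTER_CUBIC))
E
```

```text
t: 20.0
tool_pos: [0.7021, 0.0279, 0.1255]
orientation: [-0.06, 0.912, 0.027, 0.406]
wrist_force: [-3.2, 0.6, -1.2]
gripper_width: 0.313
```

View pics/w18.png

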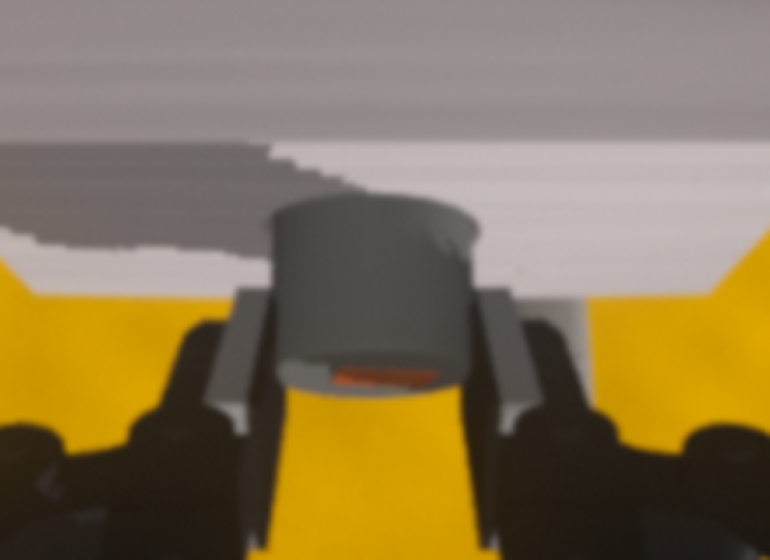

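View pics/side18.png

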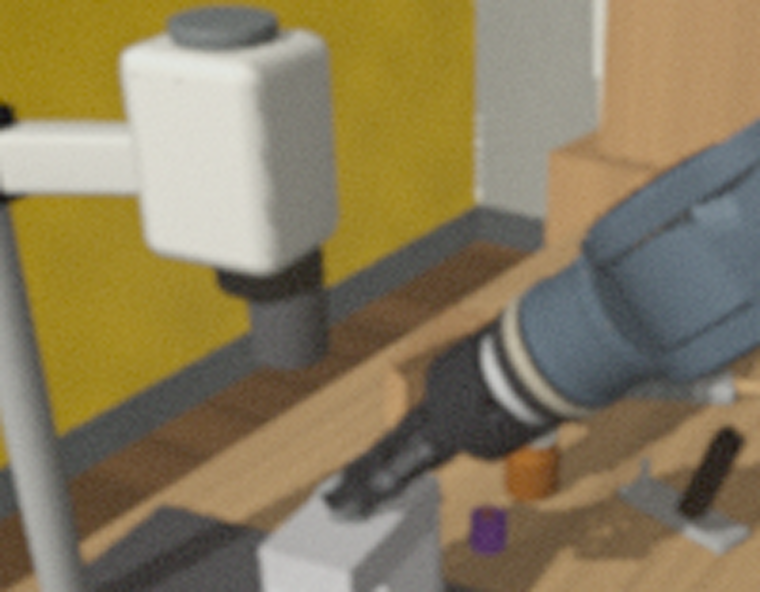

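Free of the catches, still square in the grip. Continue up 11 mm, then draw out towards the front and up.

```bash
python3 -m pendant '[[[-1.2,0,-1.7,0,0,0,255],[-3.4,0,-3.7,0,0,0,255],[-5.6,0,-5.7,0,0,0,255],[-7.9,0,-7.7,0,0,0,255],[-8.5,0,-8.4,0,0,0,255],[-8.5,0,-8.4,0,0,0,255]]]'
```

```text
t: 20.7
tool_pos: [0.7019, 0.0278, 0.1381]
orientation: [-0.06, 0.911, 0.027, 0.406]
wrist_force: [0.4, -0.9, 0.0]
gripper_width: 0.314
```

```bash
python3 -m pendant '[[[5,0,-7,0,0,0,255],[13,0,-16,0,0,0,255],[22,0,-32,0,0,0,255],[28,0,-55,0,0,0,255],[33,0,-80,0,0,0,255],[37,0,-101,0,0,0,255],[37,0,-101,0,0,0,255]]]'
python3 - <<'E'
from h import *
s=r.read_state();print(s["tool_pos"],s["qpos"])
np.save("c5.npy",{"c":r.calibration("wrist"),"s":s},allow_pickle=True)
im=r.get_image("wrist")[:,:,::-1]; cv2.imwrite("pics/w19.png",im)
im=r.get_image("scene")[:,:,::-1];cv2.imwrite("pics/scene19.png",im)
im=r.get_image("side")[:,:,::-1];cv2.imwrite("pics/side19.png",cv2.resize(im,None,fx=1.5,fy=1.5,interpolation=cv2.INTER_CUBIC))
E
```

```text
t: 21.4
tool_pos: [0.6006, 0.0144, 0.179]
orientation: [-0.06, 0.911, 0.027, 0.407]
wrist_force: [0.8, 0.5, -0.1]
gripper_width: 0.312
[0.60063374 0.01438419 0.17896217] [-0.04934032 -0.05657237 -0.8813149  -0.08557622  0.13378294 -0.12148414]
```

View pics/w19.png

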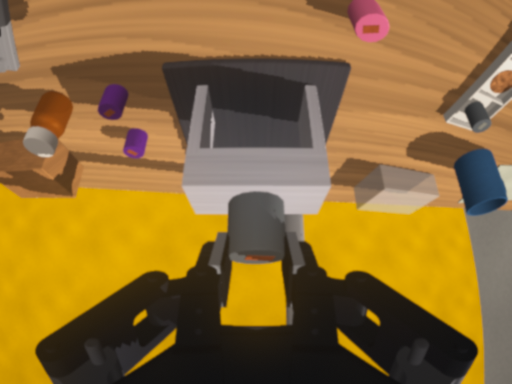

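View pics/side19.png

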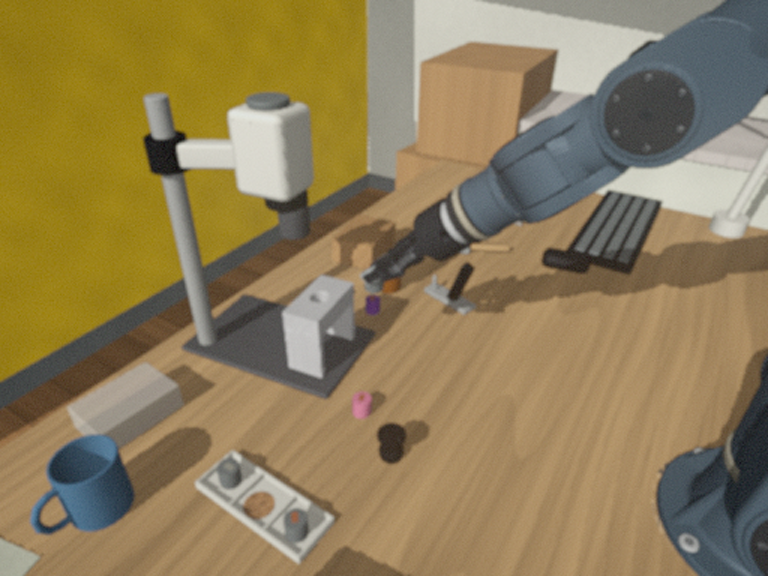

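The specimen is out and held. The expected grip offset: specimen axis 26 mm behind the TCP along the lean direction, underside about 6 mm below it. Check this in the picture and work out a hover over the tray.

```bash
cat >> h.py <<'E'
GOFF=np.array([.0259,-.0005,.0057])  # TCP minus puck-bottom in lean frame
def puck_tcp(x,y,z,yaw): return np.array([x,y,z])+R.from_euler('z',yaw).apply(GOFF)
E
python3 - <<'E'
from h import *
np.set_printoptions(precision=4,suppress=True)
d=np.load("c5.npy",allow_pickle=True).item();c=d["c"];s=d["s"]
M=R.from_quat(s["orientation"]).as_matrix();z=M[:,2];yaw=np.arctan2(z[1],z[0]);print("lean",np.degrees(np.arccos(-z[2])),yaw)
b=s["tool_pos"]-R.from_euler('z',yaw).apply(GOFF)
f=lambda x,zz:proj(c,b+R.from_euler('z',yaw).apply([x,0,zz]),1)
print("bottom front",f(-.015,0),"bottom back",f(.015,0),"top front",f(-.015,.03),"top back",f(.015,.03))
im=cv2.imread("pics/w19.png");cv2.imwrite("pics/w19z.png",cv2.resize(im[170:290,200:320],None,fx=5,fy=5,interpolation=cv2.INTER_CUBIC))
rel(puck_tcp(.566,.311,.105,.9),ori(.9,np.radians(48.1)))
E
```

```text
lean 48.11386967795634 0.13079827986466672
bottom front [258.5631 192.1392] bottom back [258.1151 214.1654] top front [258.6737 252.1534] top back [258.1632 264.9884]
shift mm [ 36.1 316.3  60.8] rot [-0.5722 -0.0001 -0.5131]
```

View pics/w19z.png

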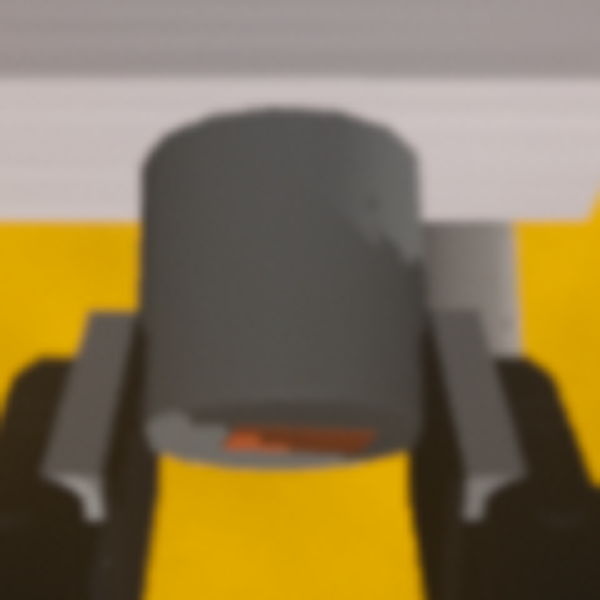

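The outline matches the prediction within about 1.5 px, so it is upright and has not slipped. To the tray:

```bash
python3 -m pendant '[[[2,15,-10,-0.02,0,-0.02,255],[5,40,-10,-0.07,0,-0.06,255],[8,70,-5,-0.12,0,-0.11,255],[12,105,5,-0.19,0,-0.17,255],[16,140,15,-0.26,0,-0.23,255],[20,175,25,-0.32,0,-0.29,255],[24,210,35,-0.38,0,-0.34,255],[28,245,43,-0.44,0,-0.4,255],[31,275,50,-0.5,0,-0.45,255],[34,300,57,-0.545,0,-0.49,255],[36,316,61,-0.572,0,-0.513,255],[36,316,61,-0.572,0,-0.513,255],[36,316,61,-0.572,0,-0.513,255]]]'
python3 - <<'E'
from h import *
s=r.read_state();print(s["tool_pos"],s["qpos"])
np.save("c6.npy",{"c":r.calibration("wrist"),"s":s},allow_pickle=True)
im=r.get_image("wrist")[:,:,::-1]; cv2.imwrite("pics/w20.png",im)
im=r.get_image("side")[:,:,::-1];cv2.imwrite("pics/side20.png",cv2.resize(im[230:384,90:290],None,fx=3.8,fy=3.8,interpolation=cv2.INTER_CUBIC))
im=r.get_image("scene")[:,:,::-1];cv2.imwrite("pics/scene20.png",cv2.resize(im[90:230,250:410],None,fx=4.2,fy=4.2,interpolation=cv2.INTER_CUBIC))
E
```

```text
t: 22.85
tool_pos: [0.5822, 0.3306, 0.11]
orientation: [-0.397, 0.823, 0.177, 0.366]
wrist_force: [-0.6, -0.5, -0.4]
gripper_width: 0.316
[0.58221971 0.33061385 0.11003756] [ 0.31182244  0.21872599 -0.78784914 -0.18217961  0.42521837 -0.41885994]
```

View pics/w20.png

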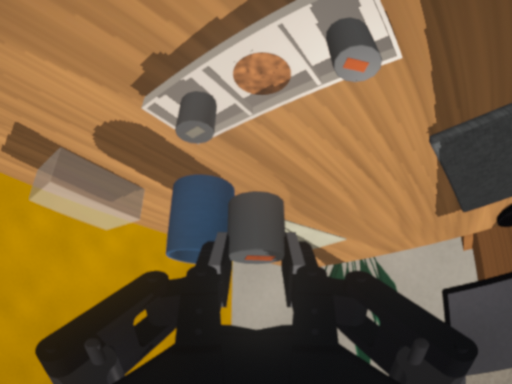

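View pics/side20.png

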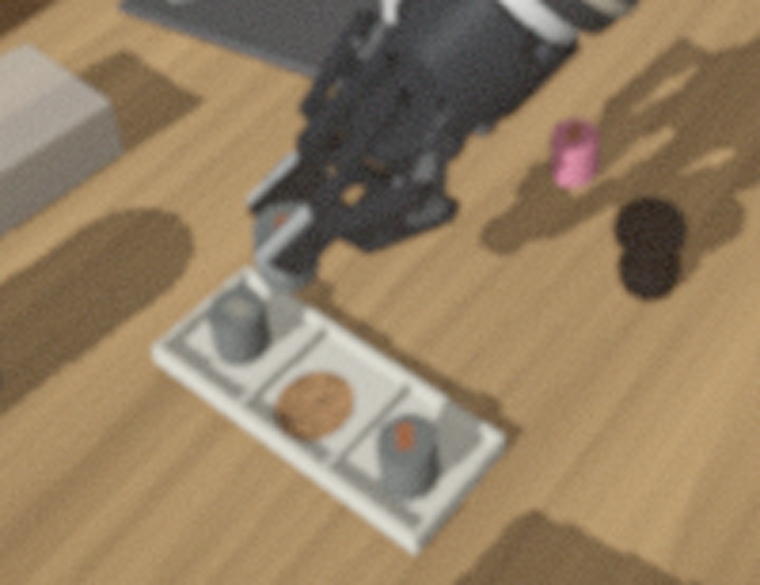

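View pics/scene20.png

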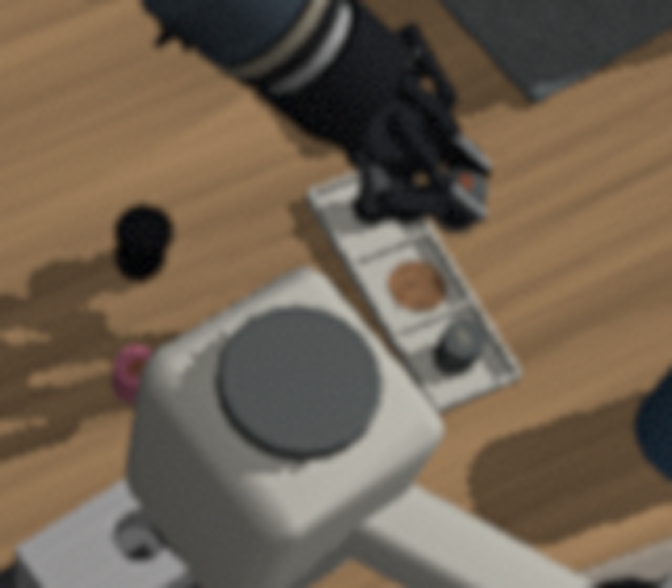

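The wrist view shows the cork pad at (262,73) and the specimen held at (257,227). Localise the pad:

```bash
python3 - <<'E'
from h import *
np.set_printoptions(precision=4,suppress=True)
d=np.load("c6.npy",allow_pickle=True).item();c=d["c"]
im=cv2.imread("pics/w20.png");h=cv2.cvtColor(im,cv2.COLOR_BGR2HSV)
sub=h[40:105,225:300];m=cv2.inRange(sub,(3,90,60),(18,255,255));n,l,st,ce=cv2.connectedComponentsWithStats(m)
i=1+np.argmax(st[1:,4]);p=ce[i]+[225,40];print(p,st[i]);cnt=cv2.findContours((l==i).astype(np.uint8),0,1)[0][0];e=cv2.fitEllipse(cnt);print(e)
q=(e[0][0]+225,e[0][1]+40);print("pad",onz(c,p,.004,1),onz(c,q,.004,1))
# contour to world
w=np.array([onz(c,(x+225,y+40),.004,1)[:2] for x,y in cnt[:,0]]);print("world circle",cv2.minEnclosingCircle((w*1000).astype(np.float32)))
for nm,p in [("rim corners",(147,108)),("",(401,56)),("",(192,143))]: print(nm,onz(c,p,.012,1))
rel(puck_tcp(.566,.312,.04,.9),ori(.9,np.radians(48.1)))
E
```

```text
[261.636   73.2604] [   8   13   58   41 1882]
((36.638736724853516, 33.241966247558594), (40.73592758178711, 56.66387939453125), 90.05976867675781)
pad [0.5622 0.311  0.004 ] [0.5622 0.311  0.004 ]
world circle ((563.1105346679688, 311.9895935058594), 20.79033660888672)
rim corners [0.6487 0.2739 0.012 ]
 [0.4695 0.3439 0.012 ]
 [0.6585 0.3315 0.012 ]
shift mm [47.5  1.4 44.6] rot [-0.0012 -0.0001 -0.0008]
```

```bash
python3 - <<'E'
from h import *
rel(puck_tcp(.5635,.312,.03,.9),ori(.9,np.radians(48.1)))
E
```

```text
shift mm [56.   3.3 50.1] rot [-0.0012 -0.0001 -0.0008]
```

```bash
python3 -m pendant '[[[10,1,9,0,0,0,255],[28,2,25,0,0,0,255],[44,3,39,0,0,0,255],[53,3.3,47.5,0,0,0,255],[56,3.3,50,0,0,0,255],[56,3.3,50,0,0,0,255]]]'
python3 - <<'E'
from h import *
s=r.read_state();print(s["tool_pos"],s["wrist_force"])
rel(puck_tcp(.5635,.312,.005,.9),ori(.9,np.radians(48.1)))
im=r.get_image("wrist")[:,:,::-1]; cv2.imwrite("pics/w21.png",im)
im=r.get_image("side")[:,:,::-1];cv2.imwrite("pics/side21.png",cv2.resize(im[230:384,90:290],None,fx=3.8,fy=3.8,interpolation=cv2.INTER_CUBIC))
E
```

```text
t: 23.6
tool_pos: [0.5799, 0.3314, 0.0355]
orientation: [-0.396, 0.823, 0.177, 0.367]
wrist_force: [0.2, 0.5, 0.2]
gripper_width: 0.314
[0.57986852 0.33135958 0.03554486] [0.18108758 0.5181418  0.18664441]
shift mm [18.1  0.3 17. ] rot [-0.0015 -0.0007 -0.0016]
```

View pics/w21.png

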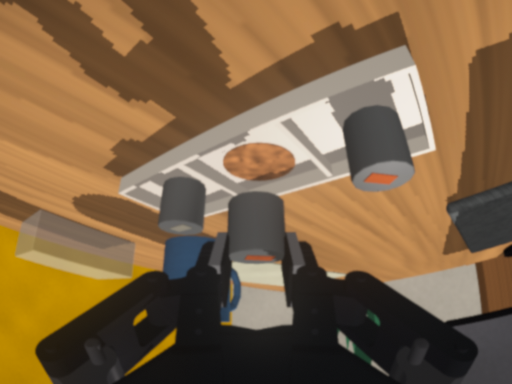

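View pics/side21.png

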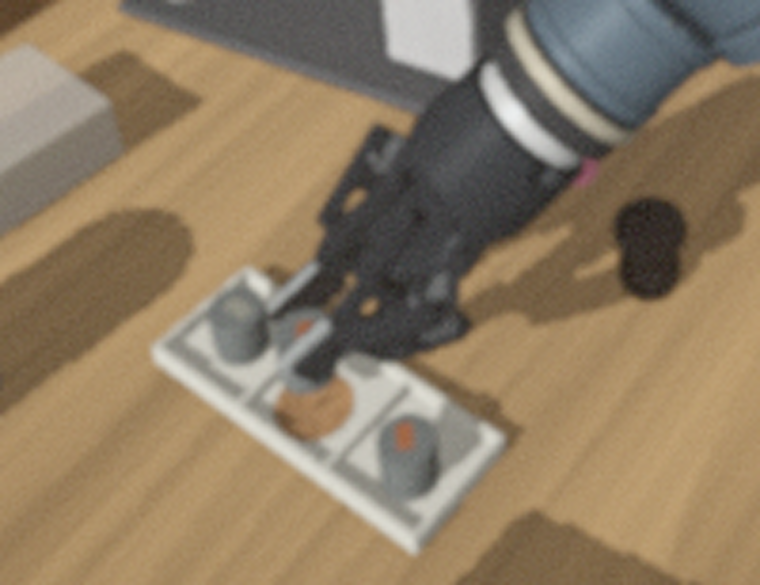

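```bash
python3 - <<'E'
from h import *
c=r.calibration("wrist");print("pad",onz(c,(258.5,161),.004,1),onz(c,(223,161),.004,1),onz(c,(295,161),.004,1))
E
python3 -m pendant '[[[6,0.3,5.5,0,0,0,255],[12,0.3,11,0,0,0,255],[16,0.3,15,0,0,0,255],[18,0.3,17,0,0,0,255],[18,0.3,17,0,0,0,255]]]' 40
```

```text
pad [0.5633848  0.31177436 0.004     ] [0.57937197 0.29892916 0.004     ] [0.54670874 0.32472312 0.004     ]
t: 24.2
tool_pos: [0.5803, 0.3324, 0.011]
orientation: [-0.397, 0.823, 0.177, 0.367]
wrist_force: [-0.2, -0.2, -1.1]
gripper_width: 0.316
```

```bash
python3 -m pendant '[[[0.4,0,0.3,0,0,0,255],[0.8,0,0.7,0,0,0,255],[0.8,0,0.7,0,0,0,255]]]'
python3 -m pendant '[[[0.4,0,0.3,0,0,0,255],[0.8,0,0.7,0,0,0,255],[0.8,0,0.7,0,0,0,255]]]'
```

```text
t: 24.5
tool_pos: [0.5803, 0.3324, 0.0102]
orientation: [-0.397, 0.823, 0.177, 0.367]
wrist_force: [0.9, -0.4, 0.0]
gripper_width: 0.309
t: 24.8
tool_pos: [0.5806, 0.3328, 0.01]
orientation: [-0.397, 0.822, 0.177, 0.368]
wrist_force: [-2.5, -0.5, 6.0]
gripper_width: 0.314
```

Touchdown at 6 N. Open just enough and withdraw.

```bash
python3 -m pendant '[[[0,0,0,0,0,0,150],[0,0,0,0,0,0,135],[0,0,0,0,0,0,125],[0,0,0,0,0,0,125],[0,0,0,0,0,0,125]]]'
python3 -m pendant '[[[0,0,-8,0,0,0,125],[0,0,-25,0,0,0,125],[0,0,-55,0,0,0,125],[0,0,-100,0,0,0,125],[0,0,-140,0,0,0,125],[-40,0,-160,0,0,0,125],[-80,0,-180,0,0,0,125],[-80,0,-180,0,0,0,125]]]'
python3 - <<'E'
from h import *
np.save("c7.npy",{"c":r.calibration("wrist")},allow_pickle=True)
im=r.get_image("wrist")[:,:,::-1]; cv2.imwrite("pics/w22.png",im)
im=r.get_image("side")[:,:,::-1];cv2.imwrite("pics/side22.png",cv2.resize(im,None,fx=1.5,fy=1.5,interpolation=cv2.INTER_CUBIC))
cv2.imwrite("pics/side22z.png",cv2.resize(im[230:384,90:290],None,fx=3.8,fy=3.8,interpolation=cv2.INTER_CUBIC))
im=r.get_image("scene")[:,:,::-1];cv2.imwrite("pics/scene22.png",im)
E
```

```text
t: 25.3
tool_pos: [0.5806, 0.3328, 0.0099]
orientation: [-0.397, 0.822, 0.177, 0.368]
wrist_force: [-0.2, -0.5, -0.1]
gripper_width: 0.51
t: 26.1
tool_pos: [0.5338, 0.2705, 0.1981]
orientation: [-0.397, 0.82, 0.176, 0.373]
wrist_force: [-0.5, 1.3, 0.4]
gripper_width: 0.508
```

View pics/side22z.png

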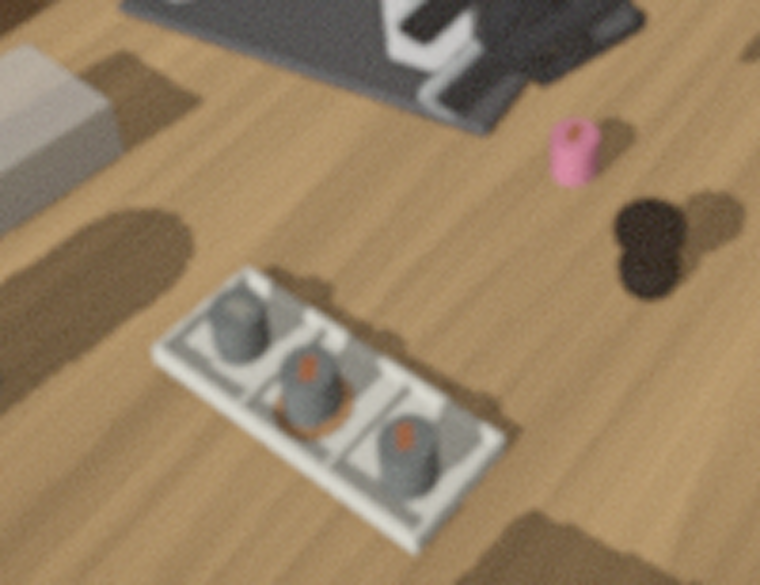

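View pics/w22.png

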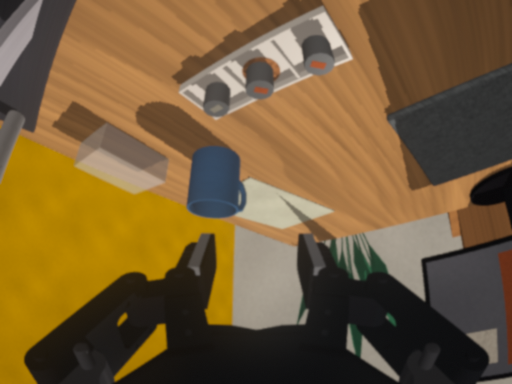

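View pics/scene22.png

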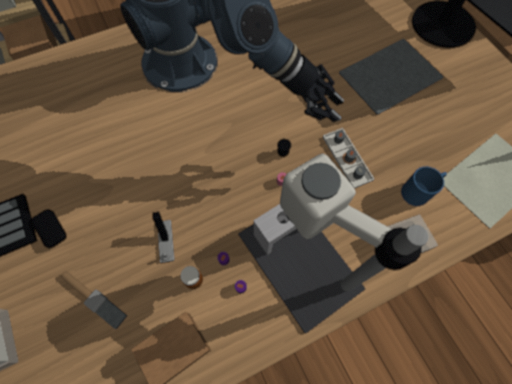

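View pics/side22.png

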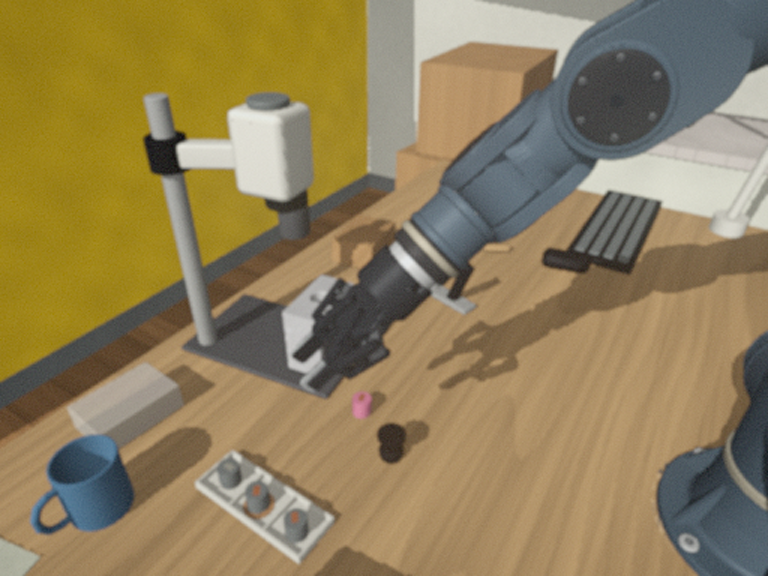

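The specimen stands upright on the cork pad with its sliver up at (308,367) in the side zoom. The tool is on its foot at scene (163,238), and nothing else has moved. The arm is clear, so I'm handing in.

```bash
python3 - <<'E'
from h import *
print(r.read_state()["wrist_force"],r.read_state()["t"]); print(r.job_done())
E
```

```text
[ 0.32254192  0.52490014 -0.13002529] 26.25
the job is handed in; nothing more can be done
None
```

The specimen is out of the block and stands on the cork pad in the tray's middle cell, sliver face up. I handed the job in at 26.3 s of the 72 s allowed.

- **Push-out:** I took the tool by its handle and felt the pin into the access hole on the first try, which needed one small correction forward for a side load. Pushing up until the collar met the block (20 N) left the specimen about 16 mm proud, and it stayed there.
- **Tool:** it is back on its foot, almost exactly where it stood at first and clear of the microscope.
- **Draw and placing:** I gripped the specimen at a lean of about 48°, drew it straight up and out, and set it on the pad with a touch of about 6 N.

**One failed try:** my first grip on the specimen closed on nothing. The fingertips lie 20 to 30 mm behind the stated tool point. Nothing moved, and the second grip, taken deeper, held.

**Last checks:** the final pictures show the specimen upright on the pad. The two filed specimens, the loupe, the jar and the pink and purple look-alikes appear unmoved. The arm was touching nothing, with wrist force about 0.6 N. None of these checks disagreed. The side camera read up to 10 mm different from the other views along x, so I relied on the wrist camera for positions.

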